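# Fetch the pot lid from the drawer behind the drying ware

## Task

A cup and a jug stand drying in front of the lid drawer of the slatted drying box and keep it from being pulled out. Set both upright on the ware board, pull the drawer out, take the lid from it and seat it squarely on the two-lugged pot. Then push the drawer fully shut, put the cup and the jug back each where it stood, leave the ware board free, and do not disturb the glaze jar.

Things in the scene. Friction and masses are not known exactly. Their poses are not given: they have to be found in the camera images.
- cup: Loose straight-walled clay cup, one side handle, 69 x 100 x 76 mm, 0.15 kg, upright in front of the drawer. Origin: centre of its bounding box's underside, handle included; z up. The round open body, 68 mm in diameter, is centred 15 mm from the origin along its own +y; the handle points to -y and ends 50 mm from the origin. Grip the body at its own +x and -x sides, which are clear.
- jug: Loose bellied clay jug with pouring lip and side handle, 66 x 104 x 86 mm, 0.17 kg, upright beside the cup. Origin: centre of its bounding box's underside, handle included; z up. The round body, 66 mm across the belly (at 25 to 45 mm height), is centred 13 mm from the origin along its own +y (lip side); the handle points to -y. Grip the belly at its own +x and -x sides.
- lid: Loose round clay lid, 72 mm in diameter, 42 mm tall, 0.06 kg; round knob 17 mm in diameter from 23 to 42 mm height. Origin: centre of its underside, z up; the underside narrows to 54 mm at the bottom and so centres in a mouth. Lies on the drawer's floor, seen between the slats; with the drawer out 95 mm or more it comes straight up.
- pot: Loose bellied clay pot without its lid, 92 mm over the belly, two small lugs 62 mm from its axis along its own y, 70 mm tall, 0.4 kg. Origin: centre of its underside, z up. Open mouth in the middle of its top, 66 mm inside and 83 mm outside diameter, rim at 70 mm height. The lid put on it settles with its origin about 63 mm above the pot's.
- ware_board: Fixed plain wooden board lying on the slab, 210 mm along its own x, 100 mm along its own y, 12 mm thick. Origin: centre of its underside. Empty at the start: the side area, where the cup and the jug find room side by side along its length.
- drying_box: Fixed low plywood box with a slatted top and one drawer, 150 mm along its own x, 160 mm along its own y, 75 mm tall (two tiles lie on the slats at the back, top 82 mm). Origin: centre of its underside; the drawer comes out along its own -x.
- drawer (a joint): Drawer of the drying box: 0 m is shut, grows as it is pulled out, 0.11 m is the stop. It stays where it is left and slides with about 1.5 N. Its front reaches 59 mm above the slab, its side walls 42 mm; its floor lies 12 mm above the slab and is 126 mm wide inside.
- drawer_handle (a point): Middle of the drawer's steel bar handle (moves with the drawer): a round bar 10 mm thick, 90 mm long along the box's own y, its axis 42 mm above the slab and 40 mm in front of the drawer's front; posts 38 mm to either side of the middle.
- glaze_jar: Loose closed glaze jar, 62 mm in diameter, 70 mm tall: a bystander that stays where it is. Origin: centre of its underside.

How it is judged:
On the way, in this order (a step that is already met when the one before it is completed fails the run):
1. The cup and the jug both stand upright on the ware board, let go (x of cup in the frame of ware_board between -0.1 and 0.1 m and y of cup in the frame of ware_board between -0.05 and 0.05 m and z of cup in the frame of ware_board between 0.008 and 0.018 m and angle between each of cup, jug's own z axis and vertical below 0.1 rad and contact force between the fingers and cup below 0.05 N and linear speed of each of cup, jug below 0.03 m/s and x of jug in the frame of ware_board between -0.1 and 0.1 m and y of jug in the frame of ware_board between -0.05 and 0.05 m and z of jug in the frame of ware_board between 0.008 and 0.018 m and contact force between the fingers and jug below 0.05 N), for 0.2 s.
2. The drawer is pulled out by more than 80 mm (value of joint drawer above 0.08 m), for 0.1 s.
3. The lid sits level on the mouth of the pot, let go (horizontal distance between lid and pot below 0.008 m and z of lid in the frame of pot between 0.056 and 0.07 m and angle between each of lid, pot's own z axis and vertical below 0.09 rad and contact force between the fingers and lid below 0.05 N and linear speed of lid below 0.03 m/s), for 0.2 s.
At the end, for the whole second after the job is handed in: The lid lies released and level (within 5 degrees) on the mouth of the upright pot, within 8 mm of its centre; the drawer is shut to within 6 mm; the cup and the jug stand upright and released within 15 mm of where each stood at the start; all is at rest (all of step 3 and distance of each of cup, jug from where it was at the start of the episode below 0.015 m and angle between each of cup, jug's own z axis and vertical below 0.1 rad and contact force between the fingers and cup below 0.05 N and linear speed of each of cup, jug below 0.03 m/s and contact force between the fingers and jug below 0.05 N and value of joint drawer below 0.006 m and velocity of joint drawer below 0.01 m/s); the robot touches nothing.
It fails at once if The cup or the jug is tipped by more than 30 degrees (angle between any of cup, jug's own z axis and vertical above 0.52 rad).
It fails at once if The pot is tipped by more than 30 degrees (angle between pot's own z axis and vertical above 0.52 rad).
It fails at once if The glaze jar is shifted by more than 30 mm or knocked over (distance of glaze_jar from where it was at the start of the episode above 0.03 m).
It also fails if it takes over 147 s, if anything falls off the work surface, if the arm or the gripper's body presses on something with over 40 N, if the wrist force passes 120 N, or if a joint passes its speed limit or range.

## Robot

A 6-joint arm with a two-finger parallel gripper is mounted at the origin on a cart in front of the work surface, level with it; the furniture and walls round the work are solid. World frame = base frame: x ahead of the robot, y to its left, z up, the work surface at z = 0. Lengths are in m, angles in rad, forces in N, time in s.
With the tool pointing down it reaches from about 0.425 to 0.95 m from the base axis. Payload 3.5 kg.
Tool frame: the origin (TCP) lies midway between the tips of the shut fingers; the grasp point (between the pads) lies 19 mm behind it (ctrl.hold_point_z is the distance from the TCP to the grasp point, in m); z points along the fingers, y is the line along which they close (so a half turn about z gives the same grasp; the last joint's range is limited). The gripper opens to 85 mm and grips with 20 to 120 N. Pads are 22 mm wide; open, the fingers measure 114 mm over their backs; the gripper's body (76 mm by 85 mm) begins 54 mm behind the grasp point. The pads swing forward as they close: fully open they stand 13 mm farther back than shut.
Start: joints at [1.06, 0.286, 1.577, -0, 1.279, -0.15], TCP at [0.238, 0.632, 0.195] pointing down, gripper open.
Joint ranges: [-2.77, 2.77], [-0.9, 2.22], [0.21, 2.48], [-1.53, 4.67], [0.24, 2.81], [-2.84, 2.84]. Speed limits (rad/s): [2.79, 2.79, 3.14, 3.14, 3.14, 3.14].

## Interface

Orientations are given as a unit quaternion [x, y, z, w].
In Python, from plant import readout, cams, sign_off, ctrl gives the robot as it stands. The module is installed in compiled form; this text tells all that it offers.
- The arm moves only by the tool step_arm, never from a script. Its argument "increments" is a list of rows, each a list of 2 entries, a list of its own where there are three numbers: the shift along the world's x, y, z in mm, then the turn, a rotation vector about the world's x, y, z in rad. In form: [[[x, y, z], [rx, ry, rz]], ...]. A call has 1 to 8 rows; each row shifts and turns the commanded pose from where the row before left it; what a row does not reach is not made up. A row lasts 1/12 s, in which the tool goes at most 41.7 mm and 7.16 degrees, less where a joint would pass 70% of its speed; a pose out of reach is approached as far as the arm can. A call is refused whole if a number of a shift passes 41.7 or a number of a turn 0.125, either way. A call with a gripper value outside its range is refused whole. "fingers" is the opening, from -1 (shut) to 1 (fully open), set as the call begins (left out, the last holds). The fingers move at their own pace and stop on an object; "grip_force" is the grip in N (left out, the last holds). Time passes only in rows, so rows that do not move let the fingers close. It gives the time, the measured TCP pose, the force, the opening and the grip force at its end, in the units of the state.
- readout.get_state(): the state, without advancing time (a new reading comes with each control period).
- cams.read_camera(name): name is "scene" or "side" or "wrist"; returns the picture (480x640x3 uint8, red, green, blue); there is no depth.
- cams.get_calibration(name): a dict with "fx", "fy", "cx", "cy" (pixels), "eye" and "rotation" of the camera in the world; the wrist camera has in their place "T_tool_cam" (4x4, takes a point from camera to tool coordinates, whose origin is the TCP and whose axes are the flange's). Camera axes: x right, y up, looking along -z (the intrinsics and any distortion apply to the point x, -y, -z); pixel columns grow to the right and rows downward; lengths in m; the calibration is good to about 2 mm. A picture is of the moment at which its call begins: read the wrist's pose just before it. get_calibration takes no time and is no camera call.
- sign_off(): hands the job in; it is judged then, once.
The state is a dict: "time": time; "qpos": joint angles; "dq": joint speeds; "joint_efforts": joint torques, N m; "eef_pos": TCP position; "tcp_rot": TCP orientation; "contact_force": force on the tool from outside, world axes, zero at the start; "wrist_torque": the same for the moment, N m; "opening": opening from 0.0 (shut) to 1.0 (fully open); "finger_force": force on a finger pad.
Only numpy, scipy, OpenCV 4.12 (cv2) and the standard library are available. Lean on these libraries where they do the work, as an engineer would, in place of code of your own. Each camera call takes 0.05 s, during which the arm holds its last target. There are 200 camera calls.

## Working session

There is one attempt and no reset: what is moved stays moved. The work goes in short steps, Python scripts to look and compute and a tool call to move; the robot and the scene stay as the last step left them, time stands still between calls to the robot, and variables do not carry over. Pictures are saved under pics/ and viewed, at most 14 in all, crops included, and the job is handed in when it is done.

Besides the shell and the picture viewer there is one more tool, called as a command line: name --argument value ..., lists and objects as JSON in quotes. step_arm: Moves the arm, as the interface text tells. Its arguments: {"type":"object","properties":{"increments":{"type":"array","items":{"type":"array"}},"fingers":{"type":"number"},"grip_force":{"type":"number"}},"required":["increments"]}

```bash
mkdir -p pics; python3 - <<'E'
from plant import readout, cams, ctrl
import cv2
print(readout.get_state(), ctrl.hold_point_z)
for n in ("scene","side","wrist"):
    c=cams.get_calibration(n); print(n,c)
    im=cams.read_camera(n); cv2.imwrite(f"pics/{n}0.png",im[:,:,::-1])
E
```

```text
{'time': 0.0, 'qpos': array([ 1.06000763e+00,  2.87208267e-01,  1.57818909e+00,  1.45673137e-06,
        1.27860416e+00, -1.50014351e-01]), 'dq': array([ 4.59357006e-05, -7.56621567e-05, -1.63400066e-03,  1.24836843e-03,
       -9.60907550e-04,  1.28558361e-03]), 'joint_efforts': array([-5.85874950e-04, -4.05978405e+01, -2.92622888e+01, -1.30367421e-04,
        5.84892870e-03,  8.17336172e-06]), 'eef_pos': array([0.23788382, 0.63089047, 0.19311234]), 'tcp_rot': array([ 1.79410554e-01,  9.83773552e-01, -1.13905988e-03, -3.91404532e-04]), 'contact_force': array([ 0.10867565, -0.0394479 , -0.27599318]), 'wrist_torque': array([ 0.00869837, -0.0180947 , -0.08809101]), 'finger_force': 0.0, 'opening': 0.9991432205873899} 0.0187
scene {'fx': 549.8705375966807, 'fy': 549.8705375966807, 'cx': 328.16183703097704, 'cy': 247.7590808012522, 'eye': array([-0.1121369 ,  0.47623553,  0.58334315]), 'rotation': array([-0.22939639,  0.40219465,  0.77451776, -0.43097448])}
side {'fx': 555.2890879545116, 'fy': 555.2890879545116, 'cx': 319.7034439133455, 'cy': 239.08224703138617, 'eye': array([1.26376986, 0.06642704, 0.84738631]), 'rotation': array([0.25675925, 0.25430848, 0.65031794, 0.66819792])}
wrist {'fx': 377.62213409430075, 'fy': 377.62213409430075, 'cx': 324.2252386216858, 'cy': 240.86335216760105, 'T_tool_cam': array([[ 5.09232388e-04,  9.44811583e-01,  3.27613818e-01,
         8.41994697e-02],
       [ 9.99999285e-01, -8.35698232e-04,  8.55718927e-04,
        -2.90500090e-04],
       [ 1.08227944e-03,  3.27613148e-01, -9.44811332e-01,
        -1.79372152e-01],
       [ 0.00000000e+00,  0.00000000e+00,  0.00000000e+00,
         1.00000000e+00]])}
```

View pics/scene0.png

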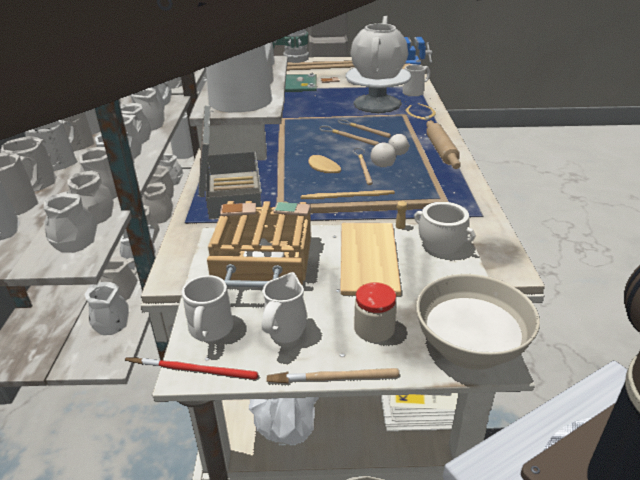

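View pics/side0.png

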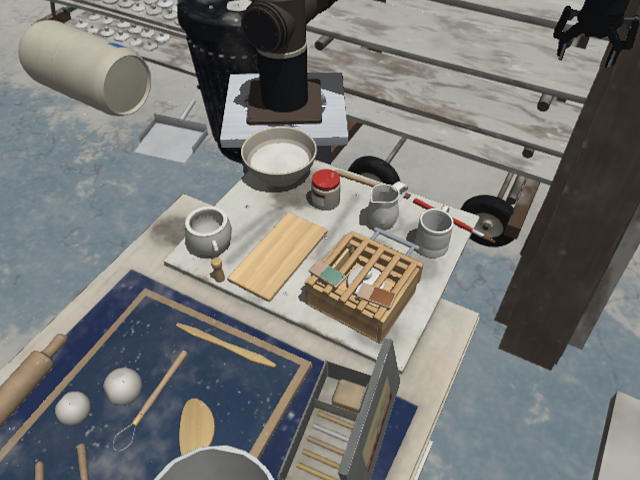

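View pics/wrist0.png

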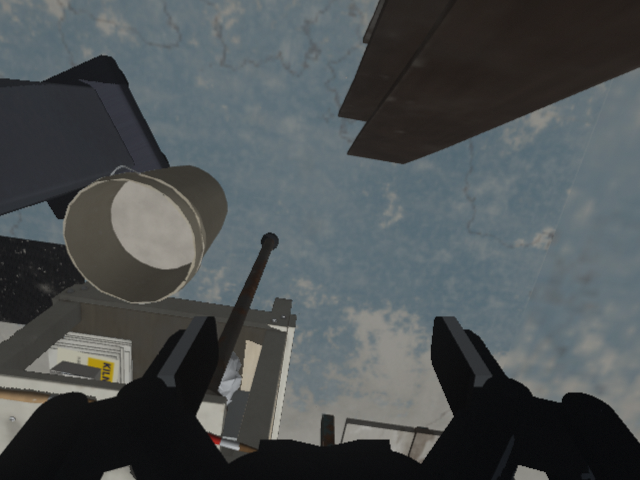

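The scene view shows the cup (208,308) with its handle towards the camera. The jug is at (285,310) with its handle lower left, the jar at (376,310), the pot at (443,230), the board corners at (341,224) to (400,293), and the box behind. The side view shows the same things: cup (435,232), jug (384,207), pot (207,232), box top around (365,280). The wrist view shows only the floor.

```bash
cat > h.py <<'E'
import numpy as np, cv2
from scipy.spatial.transform import Rotation as R
from plant import readout, cams, ctrl
def pose(st=None):
    st=st or readout.get_state()
    T=np.eye(4);T[:3,:3]=R.from_quat(st["tcp_rot"]).as_matrix();T[:3,3]=st["eef_pos"];return T
def cam(name,T=None):
    c=cams.get_calibration(name)
    if name=="wrist": X=(pose() if T is None else T)@c["T_tool_cam"]
    else:
        X=np.eye(4);X[:3,:3]=R.from_quat(c["rotation"]).as_matrix();X[:3,3]=c["eye"]
    return c,X
def ray(name,uv,T=None):
    c,X=cam(name,T);u,v=uv
    d=X[:3,:3]@np.array([(u-c["cx"])/c["fx"],-(v-c["cy"])/c["fy"],-1]);return X[:3,3],d/np.linalg.norm(d)
def plane(name,uv,z,T=None):
    o,d=ray(name,uv,T);return o+d*(z-o[2])/d[2]
def tri(*rays):
    A=np.zeros((3,3));b=np.zeros(3)
    for o,d in rays:
        P=np.eye(3)-np.outer(d,d);A+=P;b+=P@o
    p=np.linalg.solve(A,b);return p,[np.linalg.norm((np.eye(3)-np.outer(d,d))@(p-o))*1e3 for o,d in rays]
def proj(name,p,T=None):
    c,X=cam(name,T);q=X[:3,:3].T@(np.asarray(p)-X[:3,3]);return c["cx"]-c["fx"]*q[0]/q[2],c["cy"]+c["fy"]*q[1]/q[2]
def shot(name,fn):
    T=pose();im=cams.read_camera(name)[:,:,::-1].copy();cv2.imwrite(f"pics/{fn}.png",im);np.save(f"pics/{fn}_T.npy",T);return im,T
E
python3 - <<'E'
from h import *
np.set_printoptions(precision=4,suppress=True)
t=lambda n,a,b:print(n,*tri(ray("scene",a),ray("side",b)))
t("cup rim c",(204,290),(436,218)); t("jug rim",(285,290),(382,194)); t("jar top",(376,295),(326,178));t("pot rim",(445,216),(208,222))
for n,a,b in (("bA",(341,224),(230,278)),("bB",(392,222),(266,298)),("bC",(401,293),(327,235)),("bD",(340,290),(292,212))): t(n,a,b)
t("hL",(231,281),(418,251));t("hR",(297,287),(375,236))
E
python3 - <<'E'
import cv2
a=cv2.imread("pics/scene0.png")[190:370,160:500];b=cv2.imread("pics/side0.png")[130:350,170:490]
cv2.imwrite("pics/c1.png",cv2.resize(a,(800,424),interpolation=cv2.INTER_CUBIC));cv2.imwrite("pics/c2.png",cv2.resize(b,(800,550),interpolation=cv2.INTER_CUBIC))
E
```

```text
cup rim c [0.5136 0.3075 0.0777] [np.float64(1.3242011399510891), np.float64(1.3242011399509817)]
jug rim [0.4469 0.2092 0.0814] [np.float64(1.630937908898721), np.float64(1.6309379088987666)]
jar top [0.3801 0.0972 0.069 ] [np.float64(0.18846085997456682), np.float64(0.18846085997462472)]
pot rim [ 0.498  -0.1389  0.0649] [np.float64(0.12182795734023733), np.float64(0.12182795734033129)]
bA [ 0.6349 -0.0504  0.0276] [np.float64(42.441403233448526), np.float64(42.44140323344849)]
bB [ 0.6103 -0.0613 -0.0002] [np.float64(41.88168427390695), np.float64(41.8816842739069)]
bC [ 0.4396  0.0559 -0.0078] [np.float64(47.67149868060094), np.float64(47.671498680601026)]
bD [0.4625 0.0622 0.0279] [np.float64(41.21780102108981), np.float64(41.217801021089784)]
hL [0.5615 0.2601 0.0402] [np.float64(8.93194286686266), np.float64(8.931942866862723)]
hR [0.5049 0.1779 0.0284] [np.float64(14.615902510597433), np.float64(14.615902510597502)]
```

View pics/c2.png

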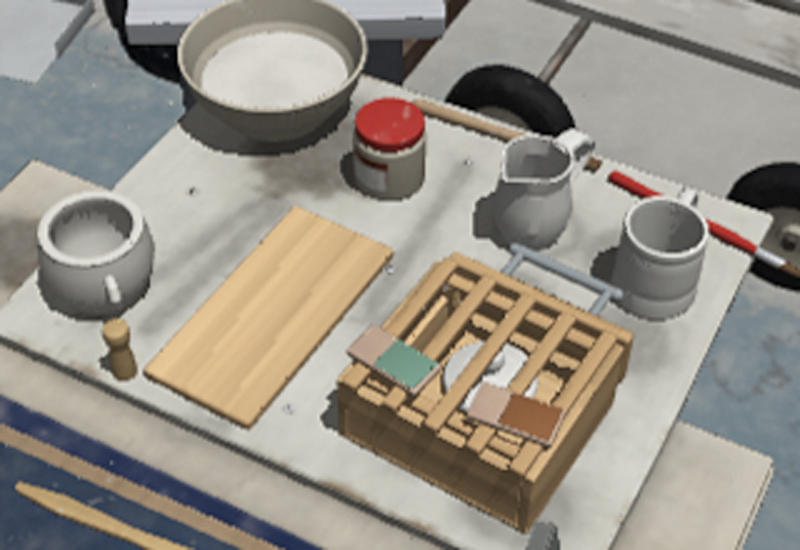

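The side crop shows the lid through the slats with its knob near crop (495,360), and both cup and jug handles pointing away, towards the base. I mispaired the board corners, so I'll redo them and move for an overhead wrist view.

```bash
python3 - <<'E'
from h import *
np.set_printoptions(precision=4,suppress=True)
t=lambda n,a,b:print(n,*tri(ray("scene",a),ray("side",b)))
for n,a,b in (("bA",(341,224),(266,299)),("bB",(392,222),(229,278)),("bC",(400,293),(289,213)),("bD",(340,290),(327,231))): t(n,a,b);print(plane("scene",a,.012),plane("side",b,.012))
E
```

```text
bA [ 0.6495 -0.0195  0.0093] [np.float64(4.053245227987825), np.float64(4.053245227987681)]
[ 0.6454 -0.0124  0.012 ] [ 0.6493 -0.0229  0.012 ]
bB [ 0.5971 -0.0972  0.0128] [np.float64(1.6551993485714946), np.float64(1.6551993485715162)]
[ 0.5985 -0.1001  0.012 ] [ 0.5975 -0.0958  0.012 ]
bC [0.4213 0.0168 0.0086] [np.float64(0.0065470959812675865), np.float64(0.006547095981184189)]
[0.4181 0.0195 0.012 ] [0.4248 0.017  0.012 ]
bD [0.4783 0.0964 0.0102] [np.float64(0.29509643942078095), np.float64(0.29509643942073444)]
[0.4765 0.0978 0.012 ] [0.4798 0.096  0.012 ]
```

View pics/c1.png

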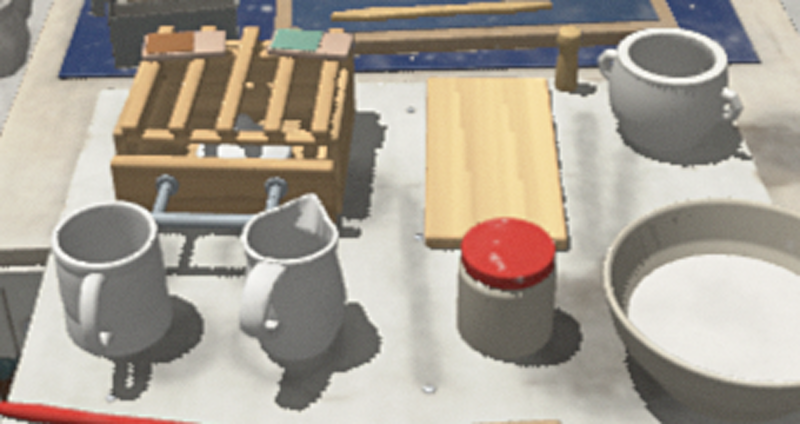

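step_arm --increments '[[[10,-40,20],[0,0,0]],[[10,-40,20],[0,0,0]],[[10,-40,20],[0,0,0]],[[10,-40,20],[0,0,0]],[[10,-40,20],[0,0,0]],[[10,-40,20],[0,0,0]],[[10,-40,20],[0,0,0]],[[10,-40,20],[0,0,0]]]'

```text
time: 0.82
eef_pos: [0.3107, 0.3388, 0.3405]
tcp_rot: [0.179, 0.984, -0.0, 0.0]
contact_force: [0.2, 1.2, 0.7]
opening: 1.001
finger_force: 0.0
```

The scene crop shows the drawer bar at about crop (150..280, 218), its posts at (165,185) and (275,185), and the white lid between the slats near (240,152). The board yaw is about -34° with its centre near (0.536,0). Moving above the cup and jug next.

step_arm --increments '[[[30,-15,5],[0,0,-0.06]],[[30,-15,5],[0,0,-0.06]],[[30,-15,5],[0,0,-0.06]],[[30,-15,5],[0,0,-0.04]],[[30,-15,5],[0,0,0]],[[30,-15,0],[0,0,0]],[[0,0,0],[0,0,0]]]'

```text
time: 1.4
eef_pos: [0.4948, 0.2475, 0.3636]
tcp_rot: [0.289, 0.957, -0.001, 0.0]
contact_force: [-1.1, 0.9, 0.2]
opening: 0.998
finger_force: 0.0
```

```bash
python3 - <<'E'
from h import *
im,T=shot("wrist","w1");print(T)
E
```

```text
[[-8.33230753e-01  5.52925401e-01 -1.18214313e-04  4.94845447e-01]
 [ 5.52924488e-01  8.33228948e-01 -2.00737784e-03  2.47544028e-01]
 [-1.01143061e-03 -1.73797254e-03 -9.99997978e-01  3.63645515e-01]
 [ 0.00000000e+00  0.00000000e+00  0.00000000e+00  1.00000000e+00]]
```

View pics/w1.png

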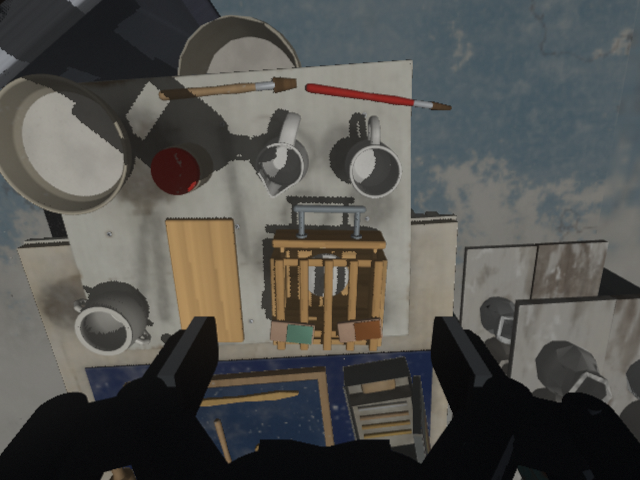

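The wrist view shows the cup rim at (375,171), its handle at (374,120), the jug rim at (282,165) with its lip at (275,192) and its handle at (291,122). The drawer bar runs (297,208) to (365,209), the box front top from (272,247) to (386,244), the lid is near (328,278), and the pot rim at (105,330).

```bash
python3 - <<'E'
from h import *
np.set_printoptions(precision=4,suppress=True)
T=np.load("pics/w1_T.npy")
w=lambda uv:ray("wrist",uv,T)
ang=lambda a,b:np.degrees(np.arctan2(b[1]-a[1],b[0]-a[0]))
print("cup",*tri(w((375,171)),ray("scene",(204,290)),ray("side",(436,218))))
print("jug",*tri(w((282,166)),ray("scene",(285,290)),ray("side",(382,194))))
print("jar",*tri(w((176,170)),ray("scene",(376,295)),ray("side",(326,178))))
print("pot",*tri(w((105,330)),ray("scene",(445,216)),ray("side",(208,222))))
p=lambda uv,z:plane("wrist",uv,z,T)
print("cup plane",p((375,171),.076),"handle",p((374,118),.06), "ang",ang(p((375,171),.076),p((374,118),.076)))
print("jug lip/handle",p((275,192),.086),p((292,120),.07),ang(p((276,190),.08),p((292,120),.08)))
a,b=p((297,208),.042),p((365,209),.042);print("bar",a,b,(a+b)/2,np.linalg.norm(a-b),ang(a,b))
a,b=p((275,262),.075),p((385,261),.075);print("box front",a,b,(a+b)/2,np.linalg.norm(a-b),ang(a,b))
a,b=p((274,237),.059),p((386,234),.059);print("drawer front",a,b,(a+b)/2,np.linalg.norm(a-b),ang(a,b))
for uv in ((166,220),(237,218),(241,341),(184,343)): print("board",p(uv,.012))
print("box back",p((278,345),.075),p((382,349),.075))
print("bar tri L",*tri(w((297,208)),ray("scene",(226,281))),"R",*tri(w((365,209)),ray("scene",(226,281))))
E
python3 - <<'E'
import cv2
a=cv2.imread("pics/w1.png")[100:360,60:410]
cv2.imwrite("pics/c3.png",cv2.resize(a,(800,594),interpolation=cv2.INTER_CUBIC))
E
```

```text
cup [0.5158 0.3066 0.078 ] [np.float64(2.082901247517875), np.float64(2.2950599876366), np.float64(1.7587597205821124)]
jug [0.448  0.211  0.0812] [np.float64(4.073198001492091), np.float64(0.5515828970745444), np.float64(3.66656242952912)]
jar [0.3805 0.0978 0.0687] [np.float64(1.470254931308718), np.float64(0.5451390851480018), np.float64(0.931929132129841)]
pot [ 0.4993 -0.1396  0.0659] [np.float64(2.0246258915749955), np.float64(1.5124339469968422), np.float64(1.0309861895012296)]
cup plane [0.518  0.3057 0.076 ] handle [0.4656 0.3381 0.06  ] ang 150.07471920676392
jug lip/handle [0.4703 0.19   0.086 ] [0.4126 0.2545 0.07  ] 131.4563875486372
bar [0.5092 0.192  0.042 ] [0.5615 0.2685 0.042 ] [0.5354 0.2303 0.042 ] 0.09275732871524522 55.63711122315338
box front [0.5483 0.1316 0.075 ] [0.6283 0.2551 0.075 ] [0.5883 0.1934 0.075 ] 0.14712099677977655 57.09151850674075
drawer front [0.5222 0.1464 0.059 ] [0.6021 0.2749 0.059 ] [0.5622 0.2106 0.059 ] 0.1512644710693949 58.133132346294815
board [0.4233 0.0157 0.012 ]
board [0.4782 0.1042 0.012 ]
board [ 0.6476 -0.0192  0.012 ]
board [ 0.5989 -0.0999  0.012 ]
box back [0.6561 0.0587 0.075 ] [0.7452 0.1812 0.075 ]
bar tri L [0.5073 0.2382 0.0862] [np.float64(37.090581140095985), np.float64(37.09058114009604)] R [0.5591 0.2644 0.045 ] [np.float64(4.583928828204867), np.float64(4.583928828204837)]
```

View pics/c3.png

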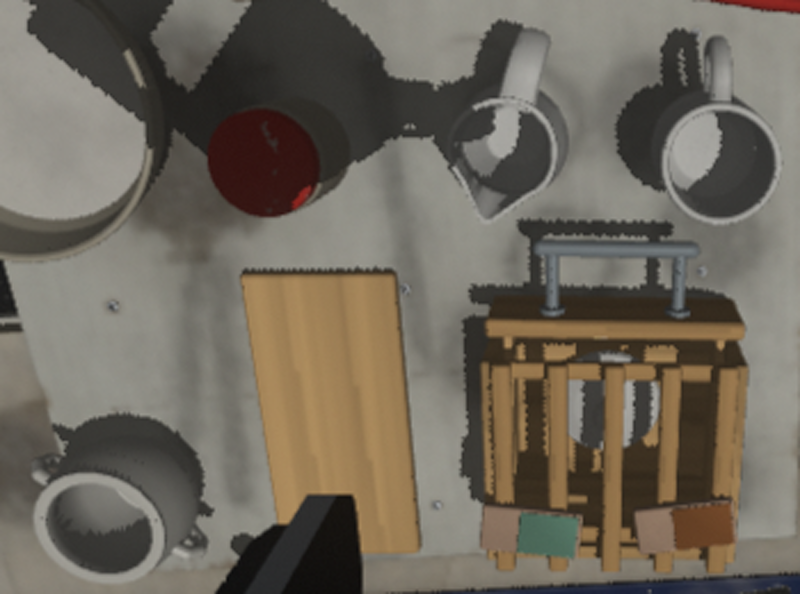

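Measurements are consistent: cup body centre (0.517,0.306), top about 0.077; jug about (0.448,0.211); bar middle (0.535,0.230); box x-axis yaw about -33.5°; board centre (0.537,0) at the same yaw. Going for the cup.

step_arm --increments '[[[11,29,-30],[0,0,0]],[[11,29,-30],[0,0,0]],[[0,0,-41],[0,0,0]],[[0,0,-41],[0,0,0]],[[0,0,-41],[0,0,0]],[[0,0,-30],[0,0,0]],[[0,0,0],[0,0,0]],[[0,0,0],[0,0,0]]]' --fingers 1 --grip_force 25

```text
time: 2.12
eef_pos: [0.5101, 0.3067, 0.1524]
tcp_rot: [0.286, 0.958, -0.001, -0.002]
contact_force: [0.1, -0.1, 0.4]
opening: 0.999
finger_force: 0.0
```

```bash
python3 - <<'E'
from h import *
np.set_printoptions(precision=4,suppress=True)
im,T=shot("wrist","w2");print(T)
T1=np.load("pics/w1_T.npy")
print("jug",plane("wrist",(282,165),.082,T1))
print([proj("wrist",(0.517+.034*np.cos(a),.306+.034*np.sin(a),.076),T) for a in (0.97,4.11)])
E
```

```text
[[-0.8365  0.5479 -0.0045  0.5101]
 [ 0.548   0.8365 -0.0015  0.3067]
 [ 0.003  -0.0037 -1.      0.1524]
 [ 0.      0.      0.      1.    ]]
jug [0.4486 0.2156 0.082 ]
[(np.float64(376.9885643539915), np.float64(244.21370687748436)), (np.float64(282.34746206170945), np.float64(242.0774752795354))]
```

View pics/w2.png

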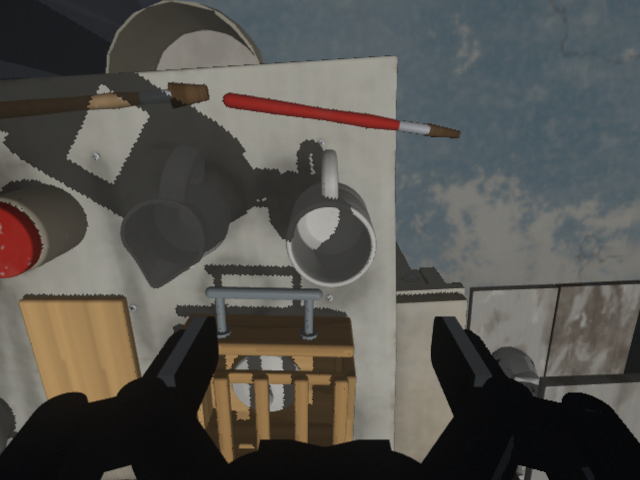

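The wrist shows the cup rim centred at (332,238), with edges at 289 and 376. The jug rim is at (165,232). Refining both.

```bash
python3 - <<'E'
from h import *
np.set_printoptions(precision=4,suppress=True)
T=np.load("pics/w2_T.npy");T1=np.load("pics/w1_T.npy")
print("cup",plane("wrist",(332,239),.076,T),tri(ray("wrist",(332,239),T),ray("wrist",(375,171),T1),ray("scene",(204,290))))
print("jug",plane("wrist",(163,232),.08,T),tri(ray("wrist",(163,232),T),ray("wrist",(282,165),T1),ray("scene",(285,292))))
print("bar",plane("wrist",(208,293),.042,T),plane("wrist",(322,294),.042,T),)
print(readout.get_state()["eef_pos"])
E
```

```text
cup [0.5152 0.3091 0.076 ] (array([0.5174, 0.3074, 0.0741]), [np.float64(2.0498403265008736), np.float64(1.9113879757740357), np.float64(0.7790324567897727)])
jug [0.445  0.2133 0.08  ] (array([0.4466, 0.2132, 0.0789]), [np.float64(1.6140360540086864), np.float64(2.913165094234807), np.float64(1.6247975323565595)])
bar [0.5083 0.1882 0.042 ] [0.5622 0.2693 0.042 ]
[0.5122 0.3073 0.1554]
```

step_arm --increments '[[[4,1,-20],[0,0,0]],[[0,0,-35],[0,0,0]],[[0,0,-35],[0,0,0]],[[0,0,-30],[0,0,0]],[[0,0,-18],[0,0,0]],[[0,0,0],[0,0,0]],[[0,0,0],[0,0,0]]]'

```text
time: 2.75
eef_pos: [0.5179, 0.3085, 0.0186]
tcp_rot: [0.286, 0.958, 0.001, 0.001]
contact_force: [-0.3, 1.0, 0.9]
opening: 1.0
finger_force: 0.0
```

Close, and lift slightly once held.

step_arm --increments '[[[0,0,0],[0,0,0]],[[0,0,0],[0,0,0]],[[0,0,0],[0,0,0]],[[0,0,0],[0,0,0]],[[0,0,0],[0,0,0]],[[0,0,0],[0,0,0]]]' --fingers -1 --grip_force 25

```text
time: 3.25
eef_pos: [0.5189, 0.3084, 0.0203]
tcp_rot: [0.286, 0.958, 0.002, 0.003]
contact_force: [-1.2, -1.4, 6.4]
opening: 0.755
finger_force: 26.9
```

```bash
python3 -c "
from h import *
s=readout.get_state();print(s['eef_pos'],s['opening'],s['finger_force'],s['contact_force'],s['tcp_rot'])"
```

```text
[0.51894829 0.3083871  0.02028093] 0.7550218984540258 26.886158557317685 [-1.15395364 -1.37568822  6.44683828] [0.28620117 0.95816464 0.00167139 0.00257136]
```

step_arm --increments '[[[0,0,15],[0,0,0]],[[0,0,30],[0,0,0]],[[0,0,35],[0,0,0]],[[0,0,35],[0,0,0]],[[0,0,25],[0,0,0]],[[4,-20,0],[0,0,0]],[[7,-34,0],[0,0,0]],[[7,-34,0],[0,0,0]]]'

```text
time: 3.92
eef_pos: [0.535, 0.2197, 0.1588]
tcp_rot: [0.285, 0.959, 0.001, 0.002]
contact_force: [0.9, -0.6, -2.8]
opening: 0.754
finger_force: 28.8
```

step_arm --increments '[[[7,-34,0],[0,0,0]],[[7,-34,0],[0,0,0]],[[7,-34,0],[0,0,0]],[[7,-34,0],[0,0,0]],[[7,-34,0],[0,0,0]],[[7,-34,0],[0,0,0]],[[7,-34,0],[0,0,0]],[[3,-16,0],[0,0,0]]]'

```text
time: 4.58
eef_pos: [0.5874, -0.0384, 0.1579]
tcp_rot: [0.288, 0.958, -0.001, 0.002]
contact_force: [0.8, 0.3, -1.5]
opening: 0.751
finger_force: 28.8
```

step_arm --increments '[[[0,0,-10],[0,0,0]],[[0,0,0],[0,0,0]],[[0,0,0],[0,0,0]],[[0,0,0],[0,0,0]]]'

```text
time: 4.92
eef_pos: [0.5859, -0.0331, 0.1461]
tcp_rot: [0.286, 0.958, 0.0, -0.0]
contact_force: [-0.1, -0.6, -1.9]
opening: 0.752
finger_force: 28.8
```

step_arm --increments '[[[2,-1,-35],[0,0,0]],[[0,0,-35],[0,0,0]],[[0,0,-25],[0,0,0]],[[0,0,-10],[0,0,0]],[[0,0,0],[0,0,0]],[[0,0,-5],[0,0,0]],[[0,0,-3],[0,0,0]],[[0,0,0],[0,0,0]]]'

```text
time: 5.58
eef_pos: [0.5895, -0.0354, 0.0346]
tcp_rot: [0.286, 0.958, 0.0, 0.001]
contact_force: [-0.3, -0.3, -1.4]
opening: 0.751
finger_force: 28.8
```

step_arm --increments '[[[0,0,-2],[0,0,0]],[[0,0,0],[0,0,0]],[[0,0,0],[0,0,0]]]'

```text
time: 5.83
eef_pos: [0.5896, -0.0357, 0.0325]
tcp_rot: [0.286, 0.958, 0.0, 0.002]
contact_force: [0.4, 1.1, 1.2]
opening: 0.755
finger_force: 29.0
```

step_arm --increments '[[[0,0,0],[0,0,0]],[[0,0,0],[0,0,0]],[[0,0,0],[0,0,0]],[[0,0,0],[0,0,0]],[[0,0,0],[0,0,0]]]' --fingers 1

```text
time: 6.25
eef_pos: [0.5882, -0.0354, 0.031]
tcp_rot: [0.286, 0.958, -0.0, -0.0]
contact_force: [-1.2, -0.1, 0.9]
opening: 0.995
finger_force: 0.0
```

step_arm --increments '[[[0,0,20],[0,0,0]],[[0,0,40],[0,0,0]],[[0,0,40],[0,0,0]],[[0,0,20],[0,0,0]],[[-17,30,0],[0,0,0]],[[-17,30,0],[0,0,0]],[[-17,31,0],[0,0,0]],[[-18,31,0],[0,0,0]]]'

```text
time: 6.92
eef_pos: [0.5185, 0.0875, 0.1513]
tcp_rot: [0.287, 0.958, 0.0, 0.0]
contact_force: [-0.2, 1.0, 0.0]
opening: 0.997
finger_force: 0.0
```

step_arm --increments '[[[-18,31,0],[0,0,0]],[[-18,31,0],[0,0,0]],[[-18,31,0],[0,0,0]],[[-18,33,0],[0,0,0]],[[0,0,0],[0,0,0]],[[0,0,0],[0,0,0]],[[0,0,0],[0,0,0]]]'

```text
time: 7.5
eef_pos: [0.4474, 0.2124, 0.1512]
tcp_rot: [0.286, 0.958, -0.0, 0.0]
contact_force: [-0.5, 0.3, 0.2]
opening: 1.002
finger_force: 0.0
```

```bash
python3 - <<'E'
from h import *
im,T=shot("wrist","w3");print(T[:3,3])
sc,_=shot("scene","s3")
cv2.imwrite("pics/c4.png",np.hstack([im[80:430,120:520],cv2.resize(sc[180:355,180:380],(400,350))]))
E
```

```text
[0.44743328 0.21240436 0.15116981]
```

View pics/c4.png

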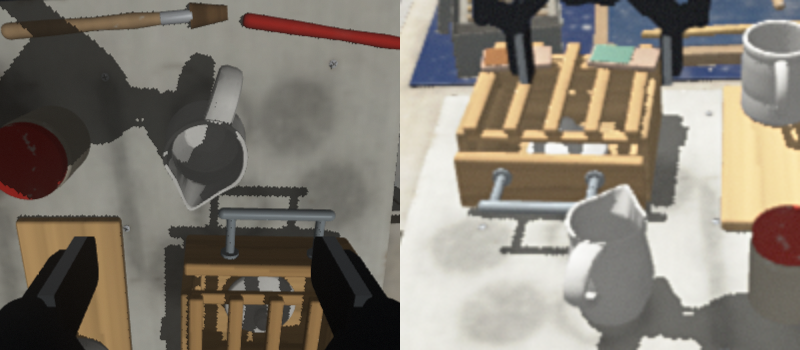

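The cup stands upright on the board. The jug's rim is centred near wrist pixel (326,238), so it is well aligned between the fingers.

```bash
python3 - <<'E'
from h import *
T=np.load("pics/w3_T.npy");print(plane("wrist",(326,237),.08,T), readout.get_state()["eef_pos"])
E
```

```text
[0.44786125 0.21309648 0.08      ] [0.44792488 0.21165318 0.15109502]
```

step_arm --increments '[[[0,1,-20],[0,0,0]],[[0,0,-35],[0,0,0]],[[0,0,-35],[0,0,0]],[[0,0,-30],[0,0,0]],[[0,0,-12],[0,0,0]],[[0,0,0],[0,0,0]],[[0,0,0],[0,0,0]]]'

```text
time: 8.18
eef_pos: [0.4475, 0.2125, 0.0185]
tcp_rot: [0.287, 0.958, -0.0, -0.001]
contact_force: [0.4, 0.7, 0.3]
opening: 0.998
finger_force: 0.0
```

step_arm --increments '[[[0,0,0],[0,0,0]],[[0,0,0],[0,0,0]],[[0,0,0],[0,0,0]],[[0,0,0],[0,0,0]],[[0,0,0],[0,0,0]],[[0,0,0],[0,0,0]]]' --fingers -1 --grip_force 25

```text
time: 8.68
eef_pos: [0.449, 0.2137, 0.0213]
tcp_rot: [0.286, 0.958, 0.001, 0.002]
contact_force: [-0.9, -2.0, 6.4]
opening: 0.685
finger_force: 26.9
```

step_arm --increments '[[[0,0,10],[0,0,0]],[[0,0,25],[0,0,0]],[[0,0,35],[0,0,0]],[[0,0,30],[0,0,0]],[[4,-15,10],[0,0,0]],[[8,-30,0],[0,0,0]],[[8,-30,0],[0,0,0]],[[8,-32,0],[0,0,0]]]'

```text
time: 9.35
eef_pos: [0.4751, 0.1061, 0.1299]
tcp_rot: [0.285, 0.958, 0.0, 0.001]
contact_force: [0.4, -1.3, -2.1]
opening: 0.682
finger_force: 27.8
```

step_arm --increments '[[[8,-32,0],[0,0,0]],[[8,-30,0],[0,0,0]],[[4,-18,0],[0,0,0]],[[0,0,0],[0,0,0]],[[0,0,0],[0,0,0]],[[0,0,0],[0,0,0]]]'

```text
time: 9.85
eef_pos: [0.4947, 0.0272, 0.129]
tcp_rot: [0.286, 0.958, 0.0, -0.0]
contact_force: [-0.2, -0.2, -3.3]
opening: 0.685
finger_force: 27.9
```

```bash
python3 - <<'E'
from h import *
sc,_=shot("scene","s4");sd,_=shot("side","d4")
cv2.imwrite("pics/c5.png",np.hstack([cv2.resize(sc[150:350,180:480],(420,280)),cv2.resize(sd[130:330,200:470],(378,280))]))
print(readout.get_state()["eef_pos"])
E
```

```text
[0.49472101 0.02765939 0.1289626 ]
```

View pics/c5.png

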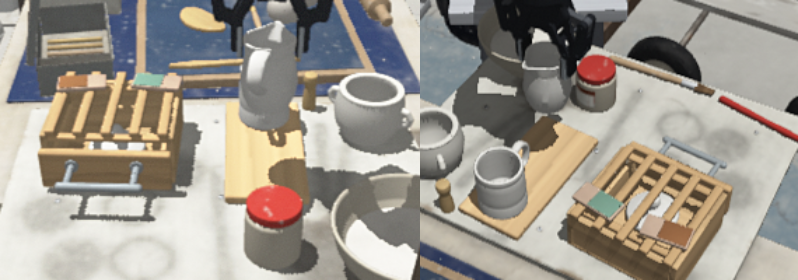

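The jug is held upright, the cup stands at the board's far end, and there's free room below the jug. Lowering.

step_arm --increments '[[[2,-1,-30],[0,0,0]],[[0,0,-30],[0,0,0]],[[0,0,-20],[0,0,0]],[[0,0,-9],[0,0,0]],[[0,0,-4],[0,0,0]],[[0,0,-2],[0,0,0]],[[0,0,0],[0,0,0]],[[0,0,0],[0,0,0]]]'

```text
time: 10.62
eef_pos: [0.4986, 0.0256, 0.0356]
tcp_rot: [0.286, 0.958, 0.0, 0.001]
contact_force: [0.1, 0.8, -1.6]
opening: 0.684
finger_force: 27.9
```

step_arm --increments '[[[0,0,-2],[0,0,0]],[[0,0,0],[0,0,0]],[[0,0,0],[0,0,0]]]'

```text
time: 10.87
eef_pos: [0.4986, 0.0254, 0.0334]
tcp_rot: [0.286, 0.958, 0.0, 0.002]
contact_force: [1.5, 1.1, 1.5]
opening: 0.683
finger_force: 28.2
```

step_arm --increments '[[[0,0,0],[0,0,0]],[[0,0,0],[0,0,0]],[[0,0,0],[0,0,0]],[[0,0,0],[0,0,0]],[[0,0,0],[0,0,0]],[[0,0,0],[0,0,0]],[[0,0,0],[0,0,0]]]' --fingers 1

```text
time: 11.45
eef_pos: [0.4971, 0.0256, 0.032]
tcp_rot: [0.286, 0.958, -0.0, -0.0]
contact_force: [0.4, -0.7, 0.3]
opening: 0.998
finger_force: 0.0
```

step_arm --increments '[[[0,0,20],[0,0,0]],[[0,0,40],[0,0,0]],[[0,0,40],[0,0,0]],[[0,0,30],[0,0,0]],[[9,32,0],[0,0,0]],[[9,32,0],[0,0,0]],[[9,32,0],[0,0,0]],[[9,32,0],[0,0,0]]]'

```text
time: 12.12
eef_pos: [0.5336, 0.1549, 0.1625]
tcp_rot: [0.287, 0.958, 0.0, 0.0]
contact_force: [0.8, 0.4, -0.1]
opening: 1.003
finger_force: 0.0
```

step_arm --increments '[[[9,32,0],[0,0,0]],[[10,33,0],[0,0,0]],[[0,0,0],[0,0,0]],[[0,0,0],[0,0,0]],[[0,0,0],[0,0,0]],[[0,0,0],[0,0,0]],[[0,0,0],[0,0,0]]]' --fingers -1

```text
time: 12.7
eef_pos: [0.5521, 0.2175, 0.162]
tcp_rot: [0.287, 0.958, -0.0, -0.0]
contact_force: [0.6, 0.6, 0.4]
opening: 0.012
finger_force: 0.0
```

```bash
python3 - <<'E'
from h import *
np.set_printoptions(precision=4,suppress=True)
im,T=shot("wrist","w5");print(T[:3,3])
# steel bar: grey-blue mask
b,g,r=[im[:,:,i].astype(int) for i in range(3)]
m=((b-r>12)&(b>70)).astype(np.uint8)
m[:, :200]=0;m[:,450:]=0
n,l,s,c=cv2.connectedComponentsWithStats(m)
for i in range(1,n):
    if s[i,4]>150: print(s[i],c[i])
print("pred bar ends",[proj("wrist",p,T) for p in ((.5092,.192,.042),(.5615,.2685,.042))])
E
```

```text
[0.5521 0.2175 0.162 ]
pred bar ends [(np.float64(269.07811742500485), np.float64(191.96092732989246)), (np.float64(384.3409615833442), np.float64(194.03000309184006))]
```

View pics/w5.png

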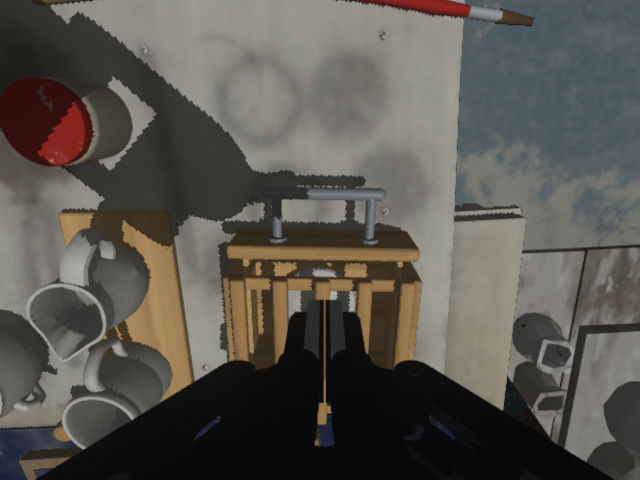

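The bar at (263–386, 192) matches the prediction, and both vessels stand on the board. Descending between the bar and the drawer front.

step_arm --increments '[[[0,0,-40],[0,0,0]],[[0,0,-40],[0,0,0]],[[0,0,-20],[0,0,0]],[[0,0,0],[0,0,0]],[[0,0,-20],[0,0,0]],[[0,0,-14],[0,0,0]],[[0,0,0],[0,0,0]],[[0,0,0],[0,0,0]]]'

```text
time: 13.42
eef_pos: [0.5522, 0.2183, 0.0284]
tcp_rot: [0.287, 0.958, -0.0, -0.0]
contact_force: [0.2, 0.3, 0.7]
opening: -0.002
finger_force: 0.0
```

step_arm --increments '[[[-6,4,0],[0,0,0]],[[-12,8,0],[0,0,0]],[[-12,8,0],[0,0,0]],[[-12,8,0],[0,0,0]],[[-12,8,0],[0,0,0]],[[-12,8,0],[0,0,0]],[[-12,8,0],[0,0,0]],[[-7,4,0],[0,0,0]]]'

```text
time: 14.08
eef_pos: [0.465, 0.2758, 0.0279]
tcp_rot: [0.286, 0.958, -0.0, -0.0]
contact_force: [-0.2, -0.8, -0.1]
opening: -0.003
finger_force: 0.0
```

step_arm --increments '[[[-3,2,0],[0,0,0]],[[-3,2,0],[0,0,0]],[[0,0,0],[0,0,0]],[[0,0,0],[0,0,0]]]'

```text
time: 14.42
eef_pos: [0.4616, 0.2785, 0.0282]
tcp_rot: [0.286, 0.958, 0.0, 0.0]
contact_force: [-0.5, 0.2, -0.1]
opening: -0.004
finger_force: 0.0
```

step_arm --increments '[[[3,-2,0],[0,0,0]],[[0,0,25],[0,0,0]],[[0,0,40],[0,0,0]],[[0,0,40],[0,0,0]],[[10,-7,40],[0,0,0]],[[10,-7,10],[0,0,0]],[[0,0,0],[0,0,0]],[[0,0,0],[0,0,0]]]' --fingers 0

```text
time: 15.08
eef_pos: [0.4849, 0.262, 0.1829]
tcp_rot: [0.287, 0.958, 0.0, 0.0]
contact_force: [-0.2, -0.2, -0.8]
opening: 0.499
finger_force: 0.0
```

```bash
python3 - <<'E'
from h import *
im,T=shot("wrist","w6");print(T[:3,3])
sd,_=shot("side","d6");sc,_=shot("scene","s6")
cv2.imwrite("pics/c6.png",np.vstack([np.hstack([im[120:420,120:520],cv2.resize(sd[150:300,320:520],(400,300))]),np.hstack([cv2.resize(sc[190:340,160:360],(400,300)),cv2.resize(sc[190:290,380:500],(400,300))])]))
E
```

```text
[0.48490609 0.26200472 0.18289881]
```

View pics/c6.png

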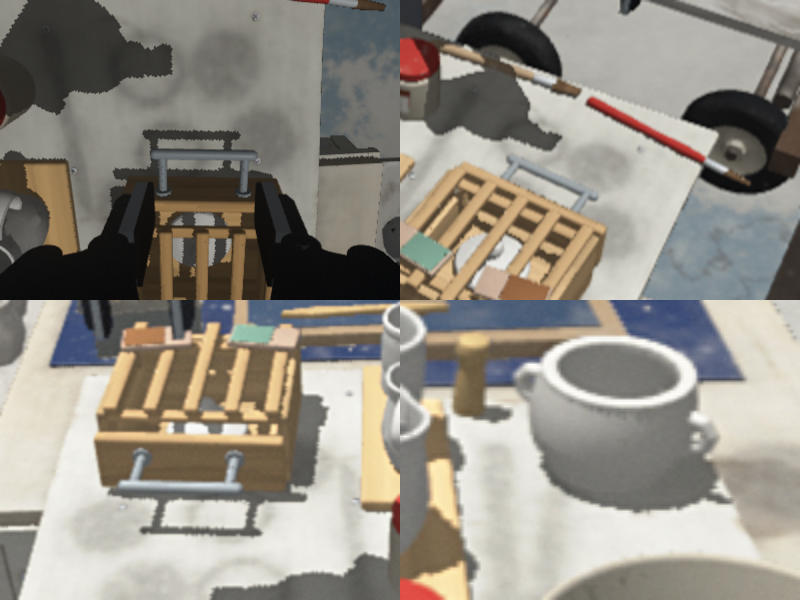

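```bash
python3 - <<'E'
from h import *
np.set_printoptions(precision=4,suppress=True)
T1,T2,T5,T6=[np.load(f"pics/w{i}_T.npy") for i in (1,2,5,6)]
for a,b in (((297,208),(365,209)),):pass
L={1:(298,208),2:(209,293),5:(264,193)};Rr={1:(365,209),2:(322,294),5:(385,194)}
Ts={1:T1,2:T2,5:T5}
print(tri(*[ray("wrist",L[i],Ts[i]) for i in Ts]),tri(*[ray("wrist",Rr[i],Ts[i]) for i in Ts]))
print("now",plane("wrist",(272,274),.042,T6),plane("wrist",(376,274),.042,T6))
print("side",plane("side",(320+110/2,150+158/2),.042),plane("side",(320+196/2,150+200/2),.042))
E
```

```text
(array([0.5076, 0.1925, 0.0493]), [np.float64(2.3430430912462255), np.float64(0.7246447829806592), np.float64(2.56957653146562)]) (array([0.562 , 0.2689, 0.0413]), [np.float64(0.47088576830961315), np.float64(0.46309513226039223), np.float64(0.1328459571344207)])
now [0.5078 0.1885 0.042 ] [0.5607 0.269  0.042 ]
side [0.5054 0.1908 0.042 ] [0.5634 0.2684 0.042 ]
```

The picture shows that the drawer never moved: the bar is still at (0.535,0.230), so the hook missed. The picture also shows both vessels standing on the board and the pot undisturbed. I'll pinch the bar instead, with the tool turned 90°.

step_arm --increments '[[[6,-4,0],[0,0,-0.12]],[[6,-4,0],[0,0,-0.12]],[[6,-4,0],[0,0,-0.12]],[[6,-4,0],[0,0,-0.12]],[[6,-4,0],[0,0,-0.12]],[[6,-4,0],[0,0,-0.12]],[[6,-4,0],[0,0,-0.12]],[[6,-4,0],[0,0,-0.12]]]' --fingers -0.3

```text
time: 15.9
eef_pos: [0.5308, 0.2305, 0.18]
tcp_rot: [0.698, 0.716, -0.002, -0.001]
contact_force: [-0.1, -0.1, -0.2]
opening: 0.347
finger_force: 0.0
```

step_arm --increments '[[[2,0,-20],[0,0,-0.12]],[[0,0,-20],[0,0,-0.12]],[[0,0,0],[0,0,-0.12]],[[0,0,0],[0,0,-0.12]],[[0,0,0],[0,0,-0.12]],[[0,0,0],[0,0,0]],[[0,0,0],[0,0,0]],[[0,0,0],[0,0,0]]]'

```text
time: 16.57
eef_pos: [0.5334, 0.2306, 0.1417]
tcp_rot: [0.877, 0.481, -0.001, -0.0]
contact_force: [-0.1, -0.1, 0.6]
opening: 0.352
finger_force: 0.0
```

```bash
python3 - <<'E'
from h import *
T=pose();s=readout.get_state();print(T[:3,3],np.degrees(np.arctan2(T[1,1],T[0,1])),s["opening"],s["qpos"])
E
```

```text
[0.53337523 0.23064155 0.14168177] -32.4936130859717 0.35168338437991215 [2.33601850e-01 1.31913306e-01 1.85775112e+00 3.73251903e-05
 1.15409257e+00 8.00706068e-01]
```

step_arm --increments '[[[2,-1,-35],[0,0,-0.01]],[[0,0,-35],[0,0,0]],[[0,0,-20],[0,0,0]],[[0,0,0],[0,0,0]],[[0,0,-18],[0,0,0]],[[0,0,-9],[0,0,0]],[[0,0,0],[0,0,0]],[[0,0,0],[0,0,0]]]'

```text
time: 17.23
eef_pos: [0.5364, 0.2297, 0.0265]
tcp_rot: [0.88, 0.476, 0.0, 0.0]
contact_force: [-0.3, -0.0, -0.4]
opening: 0.353
finger_force: 0.0
```

step_arm --increments '[[[0,0,0],[0,0,0]],[[0,0,0],[0,0,0]],[[0,0,0],[0,0,0]],[[0,0,0],[0,0,0]],[[0,0,0],[0,0,0]]]' --fingers -1 --grip_force 40

```text
time: 17.65
eef_pos: [0.5365, 0.2297, 0.0265]
tcp_rot: [0.88, 0.475, 0.0, 0.0]
contact_force: [0.2, 1.0, 0.2]
opening: 0.002
finger_force: 0.0
```

Nothing was gripped, so I need to see where the fingers are relative to the bar.

```bash
python3 - <<'E'
from h import *
im,T=shot("wrist","w7");sd,_=shot("side","d7");sc,_=shot("scene","s7")
print(T[:3,3],proj("scene",T[:3,3]),proj("side",T[:3,3]))
cv2.imwrite("pics/c7.png",np.vstack([np.hstack([cv2.resize(im[150:450,120:520],(400,300)),cv2.resize(sd[150:300,320:520],(400,300),interpolation=cv2.INTER_CUBIC)]),cv2.resize(sc[210:322,170:470],(800,300),interpolation=cv2.INTER_CUBIC)]))
E
```

```text
[0.53648448 0.22969457 0.02646085] (np.float64(250.2191250754683), np.float64(290.66386927829006)) (np.float64(395.5263370712129), np.float64(245.3903213183293))
```

View pics/c7.png

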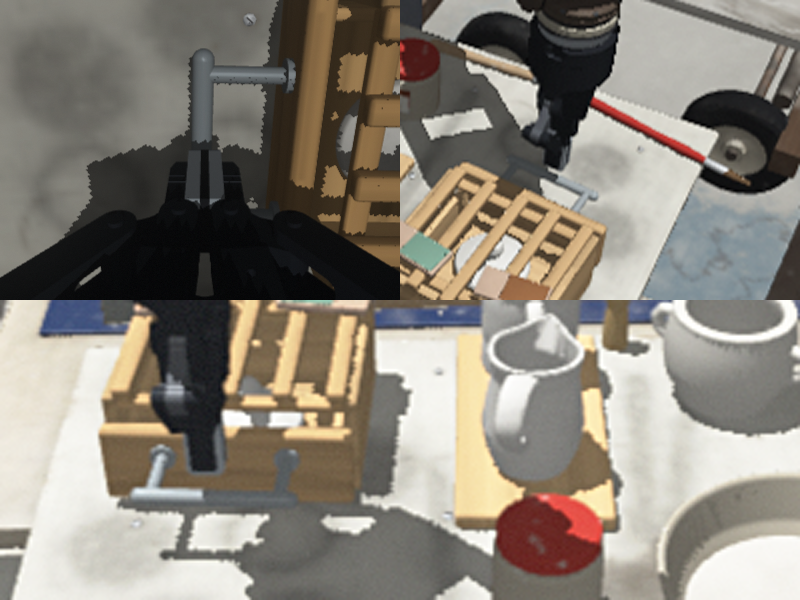

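The composite shows the finger tips hovering above the bar: tip at scene ≈(247,274) and side ≈(398,232), while the TCP projects 13–17 px lower. Triangulating the real tip.

```bash
python3 - <<'E'
from h import *
np.set_printoptions(precision=4,suppress=True)
print(tri(ray("scene",(247,274)),ray("side",(398,232))))
s=readout.get_state();print(s["eef_pos"],s["opening"])
# static-camera vs wrist heights using jar/cup rims only between wrist views
T1,T2,T3=[np.load(f"pics/w{i}_T.npy") for i in (1,2,3)]
print(tri(ray("wrist",(375,171),T1),ray("wrist",(332,239),T2)))
# dark tip lowest pixels in scene / side
for n,f,(r0,r1,c0,c1) in (("scene","s7",(225,285,225,262)),("side","d7",(190,240,375,412))):
    im=cv2.imread(f"pics/{f}.png");m=(im.max(2)<75)[r0:r1,c0:c1]
    ys,xs=np.where(m);
    for y in sorted(set(ys))[-14:]: print(n,y+r0,xs[ys==y].min()+c0,xs[ys==y].max()+c0)
E
```

```text
(array([0.5343, 0.232 , 0.0626]), [np.float64(0.6561121243940642), np.float64(0.6561121243941087)])
[0.5362 0.2296 0.0261] 0.000863519031733209
(array([0.5224, 0.3067, 0.0557]), [np.float64(0.6780519863858326), np.float64(0.6780519863855853)])
scene 260 240 249
scene 261 240 249
scene 262 240 249
scene 263 240 249
scene 264 240 249
scene 265 241 250
scene 266 241 249
scene 267 241 250
scene 268 241 250
scene 269 241 250
scene 270 241 250
scene 271 241 250
scene 272 242 250
scene 273 242 250
side 226 375 400
side 227 375 403
side 228 375 403
side 229 375 403
side 230 375 403
side 231 375 399
side 232 375 399
side 233 375 399
side 234 375 399
side 235 375 393
side 236 375 394
side 237 375 397
side 238 375 398
side 239 375 397
```

The real tip z is about 0.06 while the readout says 0.026, so the measured z reads about 30 mm low. Two wrist views of the cup rim show the same low bias, while xy agrees. I'll open here, go down in steps watching force, and trust the cameras for height.

step_arm --increments '[[[0,0,0],[0,0,0]],[[0,0,0],[0,0,0]],[[0,0,0],[0,0,0]],[[0,0,-10],[0,0,0]],[[0,0,-8],[0,0,0]],[[0,0,0],[0,0,0]]]' --fingers -0.3

```text
time: 18.3
eef_pos: [0.5341, 0.2291, 0.0052]
tcp_rot: [0.88, 0.475, -0.002, -0.001]
contact_force: [-0.4, 0.7, -0.9]
opening: 0.345
finger_force: 0.0
```

step_arm --increments '[[[0,0,-4],[0,0,0]],[[0,0,-4],[0,0,0]],[[0,0,-4],[0,0,0]],[[0,0,0],[0,0,0]],[[0,0,0],[0,0,0]]]'

```text
time: 18.72
eef_pos: [0.536, 0.2296, -0.0044]
tcp_rot: [0.88, 0.475, -0.0, -0.0]
contact_force: [-1.1, 0.3, 0.1]
opening: 0.347
finger_force: 0.0
```

step_arm --increments '[[[0,0,0],[0,0,0]],[[0,0,0],[0,0,0]],[[0,0,0],[0,0,0]],[[0,0,0],[0,0,0]],[[0,0,0],[0,0,0]]]' --fingers -1

```text
time: 19.13
eef_pos: [0.5363, 0.2297, -0.0037]
tcp_rot: [0.88, 0.475, 0.0, -0.0]
contact_force: [-0.4, 0.3, 2.2]
opening: 0.096
finger_force: 39.0
```

The bar is gripped (opening 0.096, 39 N). Pulling.

step_arm --increments '[[[-6,4,0],[0,0,0]],[[-12,8,0],[0,0,0]],[[-12,8,0],[0,0,0]],[[-12,8,0],[0,0,0]],[[-12,8,0],[0,0,0]],[[-12,8,0],[0,0,0]],[[-12,8,0],[0,0,0]],[[-6,4,0],[0,0,0]]]'

```text
time: 19.8
eef_pos: [0.4543, 0.2862, -0.0036]
tcp_rot: [0.879, 0.478, 0.004, 0.003]
contact_force: [24.6, -14.2, -14.6]
opening: 0.094
finger_force: 39.3
```

step_arm --increments '[[[-2,0,0],[0,0,0]],[[0,0,0],[0,0,0]],[[0,0,0],[0,0,0]],[[0,0,0],[0,0,0]]]'

```text
time: 20.13
eef_pos: [0.4544, 0.2861, -0.0036]
tcp_rot: [0.879, 0.476, 0.006, 0.002]
contact_force: [15.4, -0.8, -11.9]
opening: 0.095
finger_force: 39.2
```

step_arm --increments '[[[0,0,0],[0,0,0]],[[0,0,0],[0,0,0]],[[0,0,0],[0,0,0]]]' --fingers -0.3

```text
time: 20.38
eef_pos: [0.4479, 0.2857, -0.0047]
tcp_rot: [0.879, 0.476, -0.002, -0.0]
contact_force: [0.6, 0.6, 0.1]
opening: 0.348
finger_force: 0.0
```

step_arm --increments '[[[0,0,10],[0,0,0]],[[0,0,30],[0,0,0]],[[0,0,40],[0,0,0]],[[0,0,40],[0,0,0]],[[0,0,40],[0,0,0]],[[-20,-31,10],[0,0,0]],[[-10,-15,0],[0,0,0]],[[0,0,0],[0,0,0]]]'

```text
time: 21.05
eef_pos: [0.4186, 0.2385, 0.1678]
tcp_rot: [0.88, 0.475, 0.001, 0.0]
contact_force: [-0.3, 1.0, -0.7]
opening: 0.35
finger_force: 0.0
```

```bash
python3 - <<'E'
from h import *
np.set_printoptions(precision=4,suppress=True)
im,T=shot("wrist","w8");sd,_=shot("side","d8");sc,_=shot("scene","s8");print(T)
print("lid-ish proj wrist",proj("wrist",(.52,.25,.035+.0),T))
for n,i in (("scene",sc),("side",sd),("wrist",im)):
    g=cv2.cvtColor(i,cv2.COLOR_BGR2HSV); m=((g[:,:,1]<25)&(g[:,:,2]>150)).astype(np.uint8)
    k,l,s,c=cv2.connectedComponentsWithStats(m)
    print(n,[(s[j].tolist(),c[j].round(1).tolist()) for j in range(1,k) if 60<s[j,4]<20000 ])
    print(proj(n,(.51,.245,.04),T))
E
```

```text
[[ 0.5483  0.8363  0.0014  0.4186]
 [ 0.8363 -0.5483 -0.0001  0.2385]
 [ 0.0007  0.0012 -1.      0.1678]
 [ 0.      0.      0.      1.    ]]
lid-ish proj wrist (np.float64(421.740749492954), np.float64(135.00861173206056))
scene [([0, 0, 49, 15, 239], [26.8, 6.5]), ([99, 0, 7, 14, 61], [102.5, 6.5]), ([105, 0, 57, 47, 767], [129.1, 19.7]), ([0, 17, 15, 13, 87], [7.1, 21.7]), ([352, 26, 52, 29, 838], [378.2, 42.1]), ([113, 32, 62, 92, 2291], [141.5, 70.0]), ([0, 51, 91, 58, 1610], [44.0, 86.0]), ([306, 58, 38, 4, 81], [326.1, 59.1]), ([193, 63, 9, 20, 99], [196.7, 71.5]), ([324, 67, 87, 21, 802], [367.5, 78.0]), ([190, 76, 35, 43, 687], [205.8, 102.1]), ([171, 83, 12, 10, 73], [177.1, 89.2]), ([423, 82, 14, 23, 171], [429.4, 92.4]), ([63, 95, 28, 6, 73], [75.6, 98.0]), ([134, 95, 56, 96, 1577], [158.0, 139.0]), ([59, 102, 23, 8, 66], [72.3, 104.6]), ([28, 113, 37, 12, 153], [47.5, 118.6]), ([94, 132, 10, 13, 67], [97.8, 138.8]), ([371, 134, 36, 25, 464], [387.9, 146.1]), ([0, 136, 43, 25, 308], [19.3, 147.7]), ([163, 142, 37, 74, 809], [181.7, 173.8]), ([0, 147, 130, 132, 6775], [59.3
[... 3159 characters left out ...]
float64(230.7803533228425))
wrist [([418, 109, 81, 77, 4448], [458.3, 146.7]), ([261, 225, 6, 22, 64], [264.4, 233.3]), ([530, 259, 110, 30, 2681], [590.1, 274.9]), ([379, 295, 66, 45, 1748], [417.3, 313.5]), ([334, 309, 20, 14, 125], [342.4, 316.0]), ([425, 345, 14, 13, 118], [432.3, 350.9]), ([579, 352, 12, 8, 66], [584.0, 355.4]), ([487, 366, 33, 25, 365], [503.6, 378.1]), ([515, 366, 78, 43, 248], [556.3, 381.4]), ([610, 381, 21, 11, 144], [620.6, 386.3]), ([593, 397, 18, 8, 103], [602.5, 400.5]), ([296, 428, 78, 18, 883], [335.4, 435.8]), ([431, 436, 32, 38, 535], [442.7, 460.1]), ([596, 456, 44, 24, 279], [622.5, 464.6])]
(np.float64(415.16439641481657), np.float64(148.02905187280558))
```

```bash
python3 - <<'E'
from h import *
np.set_printoptions(precision=4,suppress=True)
T7=np.load("pics/w7_T.npy");T8=np.load("pics/w8_T.npy");T5=np.load("pics/w5_T.npy")
print("TCP px",proj("wrist",T7[:3,3],T7))
for zz in (0,.03):
    P=lambda uv,z,T:(lambda U:plane("wrist",uv,z,U))(np.block([[T[:3,:3],(T[:3,3]+[0,0,zz])[:,None]],[0,0,0,1]]))
    print(zz,"bar end w7",P((323,207),.042,T7),"post-front",P((410,225),.042,T7))
    a,b=P((418,147),.03,T8),P((499,147),.03,T8);c,d=P((458,109),.03,T8),P((458,186),.03,T8)
    print(" lid",(a+b)/2,np.linalg.norm(a-b),(c+d)/2,np.linalg.norm(c-d))
    a,b=P((264,193),.042,T5),P((385,194),.042,T5);print(" bar w5",np.linalg.norm(a-b),(a+b)/2)
print(tri(ray("scene",(255,285)),ray("side",(391.5,248))))
for n,f,(r,c) in (("wrist","w8",(90,400)),("scene","s8",(262,220)),("side","d8",(225,360))):
    im=cv2.imread(f"pics/{f}.png")
    h,w=(115,115) if n=="wrist" else (45,70)
    k=600//h if n=="wrist" else 8
    cv2.imwrite(f"pics/z_{n}.png",cv2.resize(im[r:r+h,c:c+w],None,fx=300/h if n!="wrist" else 5,fy=300/h if n!="wrist" else 5,interpolation=cv2.INTER_CUBIC))
    g=cv2.cvtColor(im,cv2.COLOR_BGR2GRAY)[r:r+h,c:c+w]
    if n=="wrist":
        print(cv2.HoughCircles(cv2.resize(g,None,fx=4,fy=4,interpolation=cv2.INTER_CUBIC),cv2.HOUGH_GRADIENT,1,20,param1=80,param2=20,minRadius=30,maxRadius=60),"knob in x4 crop")
a,b,c=[cv2.imread(f"pics/z_{n}.png") for n in ("wrist","scene","side")]
out=np.zeros((600,800,3),np.uint8);q=cv2.resize(a,(400,400));out[:400,:400]=q;out[:257,400:]=cv2.resize(b,(400,257));out[257:514,400:]=cv2.resize(c,(400,257));cv2.imwrite("pics/c8.png",out)
E
```

```text
TCP px (np.float64(323.1604940554073), np.float64(280.6466967452328))
0 bar end w7 [0.5602 0.266  0.042 ] post-front [0.5886 0.2374 0.042 ]
 lid [0.5416 0.2242 0.03  ] 0.0663539273754542 [0.5406 0.2232 0.03  ] 0.06198180980935651
 bar w5 0.09733947160592209 [0.5353 0.2293 0.042 ]
0.03 bar end w7 [0.5561 0.2598 0.042 ] post-front [0.5896 0.2259 0.042 ]
 lid [0.5488 0.2162 0.03  ] 0.07262926383904629 [0.5477 0.215  0.03  ] 0.06784365893510953
 bar w5 0.10709323175163263 [0.5407 0.2258 0.042 ]
(array([0.544 , 0.2193, 0.0281]), [np.float64(1.5163574021043993), np.float64(1.5163574021045259)])
[[[277.5 261.5  44.4]]] knob in x4 crop
```

```bash
python3 - <<'E'
from h import *
np.set_printoptions(precision=4,suppress=True)
T8=np.load("pics/w8_T.npy")
print("knob",plane("wrist",(469.4,155.4),.052,T8))
for c in ((.5415,.2235),(.544,.2193)):
    print([np.round(proj(n,(*c,.052),T8),1) for n in ("wrist","scene","side")])
for n,f,(u,v) in (("scene","s8",(255,284)),("side","d8",(391,248))):
    g=cv2.cvtColor(cv2.imread(f"pics/{f}.png"),cv2.COLOR_BGR2GRAY)[v-16:v+17,u-24:u+25:1];print(n,v-16,u-24);print("\n".join("".join(" .:-=+*#%@"[min(9,x//26)] for x in r) for r in g))
g=cv2.cvtColor(cv2.imread("pics/w8.png"),cv2.COLOR_BGR2GRAY)[104:192:2,412:506];print("wrist 104 step2, 412");print("\n".join("".join(" .:-=+*#%@"[min(9,x//26)] for x in r) for r in g))
E
```

```text
knob [0.5404 0.2198 0.052 ]
[array([468.5, 150.5]), array([251. , 275.1]), array([393.9, 238.6])]
[array([473.9, 153.4]), array([252.7, 273.4]), array([391.9, 239.6])]
scene 268 231
---------------------------------=-==----=-===---
-------------------------------------------------
-------------------------------------------------
-------------------------------------------------
--------------------=++==------------------------
------------------+#@@@%%+=----------------------
--+*=+*+##*=+*=--=%@@@@@%%*----------------------
*=*%#%%#%%%##%*--*@@@@@%%%#*%%%##*--------+**++++
%#%%%%%%%%%%%%%##%@@@@@%%%**%@@@@%%###*+#########
%%%%%%%%%%%%%%%@@%%@@@@%#*=+%@@@@@@@@%%%%%%%%%%%%
%%%%%%%%%%%%@@@@@%#%%%##*+=+#@@@@@@@@@@%%%%%%%%%%
%%%%%%%%%%@@@@@@@###***++===#@@@@@@@@@@%%%%%%%%%%
%%%%%%%%%@@@@@@@@#****+++==*%@@@@@@@%@@@%%%%%%%%%
%%%%%%%%@@@@@@@@@#+++++====*@@@@@@@@@%%%@@%%%%%%%
%%%%%%@@@@@@@@@@@%*========+%@@@@@@@@@@%%%%%%%%%%
%%%%%@@@@@@@@@@@@@%*========+**%@@@@@@%%%%%%%%%%%
%%%%%@@@@@@@@@@@@@@%===========+%@@@@@@%%%%%%#%%%
%%%@@@@@@@@@@@@@@@@@#==========*@@@@@@%%%%%%%#%%%
%%%@@@@@@@@@@@@@@@
[... 5895 characters left out ...]
++++++++++++++++++++++++++++++++++=
++++++=::::-=+++++++++++++++++++++++++***************+++++++++++++++++++++++++++++++++++++++==
+++++++=::::--=+++++++++++++++++++++++++++++++++++++++++++++++++++++++++++++++++++++++++++====
++++++++=:::::--=++++++++++++++++++++++++++++++++++++++++++++++++++++++++++++++++++++++++=====
+++++++++=-=::::--=++++++++++++++++++++++++++++++++++++++++++++++++==++++++++++++++++++++=====
++++++++++++=::::::-==++++++++++++++++++++++++++++++++++++++++++==++++++++++++++++++++++======
+++++++++++++=::::::::--=+++++++++++++++++++++++++++++++++++==++++++++++++++++++++++++++======
++++++++++++++++====::::::--==+++++++++++++++++++++++++====+++++++++++++++++++++++++++++======
```

The knob is clear in all three pictures: wrist (470,154), scene (252.5,276), side (393,238.5).

```bash
python3 - <<'E'
from h import *
np.set_printoptions(precision=4,suppress=True)
T8=np.load("pics/w8_T.npy")
print(tri(ray("wrist",(470,154),T8),ray("scene",(252.5,276)),ray("side",(393,238.5))),tri(ray("scene",(252.5,276)),ray("side",(393,238.5))),plane("wrist",(470,154),.054,T8))
# pot rim: fit in scene/side crops, print gray map of side pot
for n,f,(r0,r1,c0,c1) in (("wrist","w1",(290,365,65,160)),):
    g=cv2.cvtColor(cv2.imread(f"pics/{f}.png"),cv2.COLOR_BGR2GRAY)[r0:r1:2,c0:c1];print("\n".join("".join(" .:-=+*#%@"[min(9,x//26)] for x in r) for r in g))
g=cv2.cvtColor(cv2.imread("pics/d8.png"),cv2.COLOR_BGR2GRAY)[200:260,180:238];print("side 200,180");print("\n".join("".join(" .:-=+*#%@"[min(9,x//26)] for x in r) for r in g))
g=cv2.cvtColor(cv2.imread("pics/s8.png"),cv2.COLOR_BGR2GRAY)[198:258,410:482];print("scene 198,410");print("\n".join("".join(" .:-=+*#%@"[min(9,x//26)] for x in r) for r in g))
E
```

```text
(array([0.5407, 0.2213, 0.051 ]), [np.float64(1.2592796915584747), np.float64(0.9624582041560243), np.float64(0.7132914112843673)]) (array([0.5398, 0.222 , 0.0506]), [np.float64(0.1341670602532432), np.float64(0.13416706025338057)]) [0.5408 0.2211 0.054 ]
-------------------=-:::::::::::::::::::::::::::::::::::::::::::::::::::.:===========++++++====
-------------------==-:::::::::::::::::::::::::::::::::::::::::::::::.:::.:-=======+++++++=====
---------:----------=+=--::::::::::::::::::::::::::::::::::::::::::::::.....:-====++++++++=====
---------------------=+-::::::::::::::::::::::::::::::::::::::::::::::::......:-==+++++++++====
---------------::::--=+=:::::::::::::::::::::::::::::::::::::::::::::::::::.....:-+++++++++====
----------:::::::::--::::::::::::::::::::::::::::::::::::::::::::::::::::::::...:-=++++++++====
------------::::::::-::::::::::::::::::::::::::::-::::::::::::::::::::::::::::...:-++++++++====
------------:::::::::::::::::::::::::::::::::----------------:::::::::::::::::::.::=+++++++====
----------===--::::::::::::::::::::::::::::::::--------------------:::::::::
[... 10050 characters left out ...]
=====================-===-===-===--=+**++++
###%%%%%%%%%%%*---=====================================-=======-=+#*++++
###%%%%%%%%%%%#----=============================-==-==--=-=====-+#%*++++
###%%%%%%%%%%%%*------=========================-=======-==--=--=*@%*++++
###%%%%%%%%%%%%%#*-----=========================--=-=====---==--+#@#++++
####%%%%%%%%%%%%%#*-------=====================================*%@@%*+++
###%%%%%%%%%%%%##%#*-------====================================+**#@%*++
###%%%%%%%%%%%%%##%##*=-----===============================-==----+#%#**
###%%%%%%%%%%%%####%%%%#===--============================--=*#==---=++**
##%%%%%%%%%%%%%#####%%%%%#*===-----====================--==*%@%%#====+#*
```

The knob top is at (0.5407,0.2213,0.051), as expected with the drawer floor at 12 mm. I'll turn back to the earlier orientation, which clears the box, and hover above the knob. I also triangulate the pot rim.

```bash
python3 - <<'E'
from h import *
np.set_printoptions(precision=4,suppress=True)
T1=np.load("pics/w1_T.npy")
print(tri(ray("side",(205.8,221.2)),ray("scene",(445.5,213.5))),plane("wrist",(103,331),.07,T1),plane("side",(205.8,221.2),.068),plane("scene",(445.5,213.5),.068))
E
```

```text
(array([ 0.4998, -0.1419,  0.0686]), [np.float64(0.5171189367093246), np.float64(0.5171189367093463)]) [ 0.5005 -0.1409  0.07  ] [ 0.4988 -0.1426  0.068 ] [ 0.5005 -0.142   0.068 ]
```

step_arm --increments '[[[15,-2,0],[0,0,0.12]],[[15,-2,0],[0,0,0.12]],[[15,-2,0],[0,0,0.12]],[[15,-2,0],[0,0,0.12]],[[15,-2,0],[0,0,0.12]],[[15,-2,0],[0,0,0.12]],[[15,-2,0],[0,0,0.12]],[[15,-2,0],[0,0,0.12]]]' --fingers 0

```text
time: 21.87
eef_pos: [0.5408, 0.2243, 0.1645]
tcp_rot: [0.558, 0.83, -0.001, -0.001]
contact_force: [-1.0, -0.3, 0.7]
opening: 0.502
finger_force: 0.0
```

step_arm --increments '[[[2,-1,-20],[0,0,0.12]],[[0,0,-20],[0,0,0.12]],[[0,0,0],[0,0,0.12]],[[0,0,0],[0,0,0.12]],[[0,0,0],[0,0,0.12]],[[0,0,0],[0,0,0]],[[0,0,0],[0,0,0]],[[0,0,0],[0,0,0]]]'

```text
time: 22.53
eef_pos: [0.5421, 0.2231, 0.1253]
tcp_rot: [0.292, 0.956, -0.0, -0.0]
contact_force: [0.0, -0.5, 1.0]
opening: 0.497
finger_force: 0.0
```

```bash
python3 - <<'E'
from h import *
np.set_printoptions(precision=4,suppress=True)
im,T=shot("wrist","w9");print(T[:3,3],np.degrees(np.arctan2(T[1,1],T[0,1])))
print(proj("wrist",(.5407,.2213,.052),T))
u,v=map(int,proj("wrist",(.5407,.2213,.052),T))
g=cv2.cvtColor(im,cv2.COLOR_BGR2GRAY)[v-40:v+44:2,u-50:u+50];print(v-40,u-50);print("\n".join("".join(" .:-=+*#%@"[min(9,x//26)] for x in r) for r in g))
E
```

```text
[0.5421 0.2231 0.1253] 56.031648663817904
(np.float64(321.6800521210942), np.float64(235.89003967370064))
195 271
:::::::::::::::::::-=-:::::::::::::::::::::::-=*********************************++===+++++++++++++++
::.:::::::::::::::::::::::::::::::::::::::::::-=**********************************++===+++++++++++++
..:..::::::::::::::::::::::::::::::::::::::::::-+***********************************++=+++++++++++++
:.::::::::::::::::::::::::::::::::::::::::::::-+*************************************++==+++++++++++
::::::::::::::::::::::::::::::::::::::::::::::-+***************************************+=+++++++++++
::::::::::::::::::::::::::::::::::::::::::::::=*****************************************++==++++++++
:::::::::::::::::::::::::::::::::::::::::::::::-+****************************************+++++++++++
:::::::::::::::::::::::::::::::::::::::::::::::-+*****************************************+=++++++++
.::.:::::::::::::::::::::::::::::::::::::::::::=******************************************++==++++++
....::::::::::::::::::::::::::::::::::::::::::-++****************************
[... 2555 characters left out ...]
+++++++++++++++++++++++++++++++++++******************+++++++++++++++++++++++++++++++++++++++++
++++++++++++++++++++++++++++++++++++++++++++++++++++++++++++++++++++++++++++++++++++++++++++++++++++
++++++++++++++++++++++++++++++++++++++++++++++++++++++++++++++++++++++++++++++++++++++++++++++++++++
++++++++++++++++++++++++++++++++++++++++++++++++++++++++++++++++++++++++++++++++++++++++++++++++++++
+=+=+=++++++++++++++++++++++++++++++++++++++++++++++++++++++++++++++++++++++++++++++++++++++++++++++
======================+++++==+++++++++++++++++++++++++++++++++++++++++++++++++++++++++++++++++++++++
=========================:...:-:-=-..:-===++++++++++++++++++++++=--::---:::-::-+++++++++++++++++++++
```

step_arm --increments '[[[-1,-2,-35],[0,0,0]],[[0,0,-35],[0,0,0]],[[0,0,-20],[0,0,0]],[[0,0,-10],[0,0,0]],[[0,0,-6],[0,0,0]],[[0,0,-4],[0,0,0]],[[0,0,0],[0,0,0]]]' --fingers 0

```text
time: 23.17
eef_pos: [0.5419, 0.2208, 0.0165]
tcp_rot: [0.291, 0.957, 0.0, 0.0]
contact_force: [-0.9, -1.2, 0.5]
opening: 0.502
finger_force: 0.0
```

step_arm --increments '[[[0,0,-4],[0,0,0]],[[0,0,-3],[0,0,0]],[[0,0,0],[0,0,0]]]'

```text
time: 23.42
eef_pos: [0.5415, 0.2207, 0.0093]
tcp_rot: [0.291, 0.957, 0.0, 0.0]
contact_force: [-0.1, 0.3, -0.7]
opening: 0.501
finger_force: 0.0
```

step_arm --increments '[[[0,0,0],[0,0,0]],[[0,0,0],[0,0,0]],[[0,0,0],[0,0,0]],[[0,0,0],[0,0,0]],[[0,0,0],[0,0,0]]]' --fingers -1 --grip_force 25

```text
time: 23.83
eef_pos: [0.5415, 0.2208, 0.0093]
tcp_rot: [0.291, 0.957, 0.0, 0.0]
contact_force: [0.2, 0.4, 0.8]
opening: 0.156
finger_force: 23.0
```

The knob is held (23 N). Lift and carry high over the board to the pot.

step_arm --increments '[[[0,0,10],[0,0,0]],[[0,0,25],[0,0,0]],[[0,0,35],[0,0,0]],[[0,0,40],[0,0,0]],[[0,0,40],[0,0,0]],[[0,0,20],[0,0,0]],[[-2,-18,0],[0,0,0]],[[-4,-36,0],[0,0,0]]]'

```text
time: 24.5
eef_pos: [0.5368, 0.1686, 0.1828]
tcp_rot: [0.289, 0.957, 0.002, 0.003]
contact_force: [-0.5, -0.9, -1.0]
opening: 0.154
finger_force: 22.7
```

step_arm --increments '[[[-4,-36,0],[0,0,0]],[[-4,-36,0],[0,0,0]],[[-4,-36,0],[0,0,0]],[[-4,-36,0],[0,0,0]],[[-4,-36,0],[0,0,0]],[[-4,-36,0],[0,0,0]],[[-4,-36,0],[0,0,0]],[[-4,-36,0],[0,0,0]]]'

```text
time: 25.17
eef_pos: [0.5026, -0.123, 0.1796]
tcp_rot: [0.291, 0.957, -0.0, 0.0]
contact_force: [0.3, 0.2, 0.2]
opening: 0.154
finger_force: 22.7
```

step_arm --increments '[[[-2,-20,-20],[0,0,0]],[[0,0,-20],[0,0,0]],[[0,0,0],[0,0,0]],[[0,0,0],[0,0,0]],[[0,0,0],[0,0,0]]]'

```text
time: 25.58
eef_pos: [0.5016, -0.1411, 0.14]
tcp_rot: [0.291, 0.957, -0.0, 0.001]
contact_force: [0.2, 0.4, -1.1]
opening: 0.153
finger_force: 22.8
```

```bash
python3 - <<'E'
from h import *
T=pose();print(T[:3,3])
for n in ("scene","side"):
    im,_=shot(n,n[0:2]+"10")
    zl=T[2,3]-.0093+.012+.02
    print(n,"axis pred lid",proj(n,(.5005,-.1415,zl)),"rim L/R",[np.round(proj(n,(.5005+.036*np.cos(a),-.1415+.036*np.sin(a),zl)),1) for a in (0,1.57,3.14,4.71)])
    u,v=map(int,proj(n,(.5005,-.1415,zl)))
    g=cv2.cvtColor(im,cv2.COLOR_BGR2GRAY)[v-20:v+26,u-34:u+34];print(v-20,u-34);print("\n".join("".join(" .:-=+*#%@"[min(9,x//26)] for x in r) for r in g))
E
```

```text
[ 0.50164844 -0.14107785  0.14001547]
scene axis pred lid (np.float64(451.5952515220563), np.float64(165.76788379556282)) rim L/R [array([437.5, 158. ]), array([435.3, 171. ]), array([466.4, 174. ]), array([467.4, 160.7])]
145 417
###**========-=--==++**+.....-==-=#****-  :-=-. .+%%%%%%%%%%%%#:::::
*###*+==+++====-=+==++*+.. .:-==-=#***+:  :==-. :+%%%%%%%%%%%%#:::::
**###*===+====---=-=++*+....:-=--+###*+: .-==-. :*@%%%%%%%%%%%#:::::
+####*=-====-----====++-....:-=--+####*. .:==-..-#%#%%%%%%%%%%#:::::
+#####*----------==-=+=. ...:-=--+*+++=. .-=-:..=%@%%%%%%%%%%#=:::::
=*#####*------------===:....:==--++++==. .-=-: .=%@%#%%%%%%%%#::::::
-+*####*-:----:----=====....:==--++==+=. :-=-: .+@@%%%%%%%%%%#::::::
-=*####*-:------------==. ..:==--++=++=..:-=-. .*@@%%%%%%%%%%#::::::
--+*####+-:----:-:-:--==....-==--==+*+-  :==-. :*@@%%%%%%%%%%#::::::
--=**###*-:-----------==-...-==--==++=: .-==-..=%@@%%%%%%%%%%#-:::::
---+*####*-------------==..:-=---===+==:.:==- :*@@%%@%%#%%%%#=::::::
---=**###*------------=+=--:-=-:-+++++=:.:===-=#@@%%@@%%%%%%#:::::::
----+*####*-:----------=-=--==-:-+++++=-.
[... 4971 characters left out ...]
%%%%%%%%%%
++++++++++=+#%#%#####****##%%%%%%%%%%%%%##**+-++++++++*#%%%%%%%%%%%%
+++++++++=:**#%%%######*++****########***+-++++++++++*#%%%%%%%%%%%%%
++++++++=::::****########***+******++==-:::==+++++++*#%%%%%%%%%%%%%%
+++++++=:::::::::*#%##########*+-::::::::-:::===++++#%%%%%%%%%%%%%%%
++++++=::----:::::****#######%#-:::-:::::-----::+++*%%%%%%%%%%%%%%%%
+++++=::-----:::::::::+######%=::::-:-----------+++%%%%%%%%%%%%%%%%%
++++=::-----:::::::::::*****#*-:::-----------------*%%%%%%%%%%%%%%%%
+++=::-----:::::::::-:::::::*-::-------------------:%%%%%%%%%%%%%%%%
++=:::::-::::::::::::::::::::::---------------------%@%%%%%%%%%%%%%%
+=:::::::::::::::::::::::::::-----------------------*%%%%%%%%%%%%%%%
```

```bash
python3 - <<'E'
from h import *
np.set_printoptions(precision=4,suppress=True)
p,_=tri(ray("scene",(449.2,170.5)),ray("side",(199.3,190)));print(p,_)
for z in (.15,.155,.16): print(z,plane("scene",(449.2,170.5),z),plane("side",(199.3,190),z))
E
```

```text
[ 0.5026 -0.1401  0.1537] [np.float64(0.6216419543556925), np.float64(0.6216419543556869)]
0.15 [ 0.5076 -0.1444  0.15  ] [ 0.498  -0.1418  0.15  ]
0.155 [ 0.5004 -0.1372  0.155 ] [ 0.5035 -0.1403  0.155 ]
0.16 [ 0.4933 -0.1301  0.16  ] [ 0.5089 -0.1388  0.16  ]
```

The lid measures (0.5026,-0.1401), the pot (0.4998,-0.1419). Shift by (-2,-1.5) mm and lower.

step_arm --increments '[[[-2,-1.5,-20],[0,0,0]],[[0,0,-25],[0,0,0]],[[0,0,-15],[0,0,0]],[[0,0,-8],[0,0,0]],[[0,0,-5],[0,0,0]],[[0,0,-3],[0,0,0]],[[0,0,0],[0,0,0]],[[0,0,0],[0,0,0]]]'

```text
time: 26.35
eef_pos: [0.5001, -0.1432, 0.0641]
tcp_rot: [0.291, 0.957, -0.0, 0.001]
contact_force: [0.0, 0.2, -1.1]
opening: 0.157
finger_force: 22.8
```

step_arm --increments '[[[0,0,-2],[0,0,0]],[[0,0,0],[0,0,0]],[[0,0,0],[0,0,0]]]'

```text
time: 26.6
eef_pos: [0.4994, -0.143, 0.0613]
tcp_rot: [0.291, 0.957, -0.0, 0.0]
contact_force: [0.2, 0.7, -1.3]
opening: 0.155
finger_force: 22.8
```

step_arm --increments '[[[0,0,-1.5],[0,0,0]],[[0,0,0],[0,0,0]],[[0,0,0],[0,0,0]]]'

```text
time: 26.85
eef_pos: [0.4999, -0.143, 0.0601]
tcp_rot: [0.291, 0.957, 0.0, 0.001]
contact_force: [0.2, 0.9, 3.4]
opening: 0.155
finger_force: 23.9
```

step_arm --increments '[[[0,0,-1],[0,0,0]],[[0,0,0],[0,0,0]],[[0,0,0],[0,0,0]]]'

```text
time: 27.1
eef_pos: [0.5001, -0.1431, 0.0598]
tcp_rot: [0.291, 0.957, 0.0, 0.001]
contact_force: [-1.0, 2.0, 7.2]
opening: 0.155
finger_force: 25.0
```

Contact comes at exactly the expected seated height (0.060). Release partly, then lift.

step_arm --increments '[[[0,0,0],[0,0,0]],[[0,0,0],[0,0,0]],[[0,0,0],[0,0,0]],[[0,0,0],[0,0,0]],[[0,0,0],[0,0,0]]]' --fingers 0

```text
time: 27.52
eef_pos: [0.4988, -0.1428, 0.0579]
tcp_rot: [0.291, 0.957, 0.0, -0.0]
contact_force: [-0.4, 0.4, -0.4]
opening: 0.5
finger_force: 0.0
```

step_arm --increments '[[[0,0,15],[0,0,0]],[[0,0,35],[0,0,0]],[[0,0,40],[0,0,0]],[[0,0,30],[0,0,0]],[[4,30,0],[0,0,0]],[[4,30,0],[0,0,0]],[[4,36,0],[0,0,0]],[[4,36,0],[0,0,0]]]'

```text
time: 28.18
eef_pos: [0.5152, -0.0099, 0.1786]
tcp_rot: [0.292, 0.956, 0.0, 0.0]
contact_force: [-0.4, 0.5, -0.3]
opening: 0.5
finger_force: 0.0
```

```bash
python3 - <<'E'
from h import *
print(pose()[:3,3])
for n,(r0,r1,c0,c1) in (("scene",(182,232,412,482)),("side",(190,262,176,238))):
    im,_=shot(n,n[0:2]+"11")
    g=cv2.cvtColor(im,cv2.COLOR_BGR2GRAY)[r0:r1,c0:c1];print(n,r0,c0);print("\n".join("".join(" .:-=+*#%@"[min(9,x//26)] for x in r) for r in g[::1]))
for n in ("scene","side"): print(n,"pred knob top",proj(n,(.4998,-.1419,.105)))
E
```

```text
[ 0.51515779 -0.00991482  0.17859987]
scene 182 412
-----==++==---------=****#*-:---:-:-------------------*%%%%%%%%%%%%%%%
-------=====--------=+****#*-:------------------------+#%%%%%%%%%%%%%%
---------------------=***##*--------------------------=*%%%%%%%%%%%%%@
----------==---==----=+*####*===---:-------------------=#%%%%%%%%%%%%%
-==------====---------=**###*----------::----:----------*%%%%%%%%%%@%@
====------==----------=+#####+--------------------------=#%%%%%%%%%%%%
-==--------------------=*####*---------------------------*%%%%%%%%%%%%
-----------------------=*#####+-:--------------:---------=#%%%%%%%%%%%
--------------------=---+#####*-:---------------:---------*%%%%%%%%%%%
--------------------===-=*#####*----------=---------------=#%%%%%%%%%%
-------------------======+#####*---------+*=-----:---------*%%%%%%%%%%
-------------------======+*#####+-:::----=+-------:--------=#%%%%%%%%%
-------------------=======*#####*--=--:---------------------*%%%%%%%%%
-------------------=======+*######@@@#=---------------------+#%%%%%%%%
------------------=========+####@@@@@@%*--------------
[... 6516 characters left out ...]
-----------::++##########*****
%%%%%%%%%%%%%%***-:-----::::-----------:::::+##########*******
%%%%%%%%%%%%%%%%%**-:--:::::::::-::::::::::+##########********
%%%%%%%%%%%%%%%%%%%*+-::::::::::::::::::::+##########*********
%%%%%%%%%%%%%%%%%%%%%*++-:::::::::::::-==+##########*********#
%%%%%%%%%%%%%%%#####%%%#+++++=====+--=+**#**#######*********##
%%%%%%%%%%%%%%%###############**###++*******#######********###
%%%%%%%%%%%%%%%####################********#*#####*********###
%%%%%%%%%%%%%%%%%%%################*******##*+####********####
scene pred knob top (np.float64(448.10999990159814), np.float64(195.6345303034068))
side pred knob top (np.float64(203.03973429010608), np.float64(208.066647378381))
```

The lid sits concentric and level in the mouth, with the knob where predicted in both views. Next I shut the fingers and go outside the bar to push the drawer closed.

step_arm --increments '[[[-11,35,0],[0,0,0]],[[-11,35,0],[0,0,0]],[[-11,35,0],[0,0,0]],[[-11,35,0],[0,0,0]],[[-11,35,0],[0,0,0]],[[-11,35,0],[0,0,0]],[[-11,35,0],[0,0,0]],[[-11,35,0],[0,0,0]]]' --fingers -1

```text
time: 28.95
eef_pos: [0.4267, 0.2699, 0.1783]
tcp_rot: [0.291, 0.957, -0.0, 0.0]
contact_force: [1.2, -0.3, 0.0]
opening: -0.0
finger_force: 0.0
```

step_arm --increments '[[[-9,37,0],[0,0,0]],[[0,0,0],[0,0,0]],[[0,0,0],[0,0,0]]]'

```text
time: 29.2
eef_pos: [0.4177, 0.3069, 0.1781]
tcp_rot: [0.289, 0.957, -0.0, -0.0]
contact_force: [0.5, -1.0, 0.1]
opening: 0.002
finger_force: 0.0
```

```bash
python3 - <<'E'
from h import *
im,T=shot("wrist","w12");print(T[:3,3],[np.round(proj("wrist",p,T)) for p in ((.425,.247,.047),(.452,.285,.047),(.478,.323,.047))])
g=cv2.cvtColor(im,cv2.COLOR_BGR2GRAY)[200:330:4,200:480:3];print("\n".join("".join(" .:-=+*#%@"[min(9,x//26)] for x in r) for r in g))
E
```

```text
[0.41769333 0.30690956 0.17807425] [array([273., 258.]), array([326., 259.]), array([378., 260.])]
:::::::::::::::-+++++++*++++++++++++++++++++++++=-:::::::::-::::::::::::::.:-**+--------------
::::::::::::::+++++++++*++++++++++++++++++++++++++++++++++++=-:::::::::::::::::::----:---=--==
::::::::::::-+++++++++++++++++++++++++++++++++++++++++++++++++++++++=-:::::::::::++++++++-::.-
::::::::::=++++++++++++++++++++++++++++++++++++++++++++++++++++++++++++++++++*+--=-==+++++::::
+++++=+++++++++++++++++++++++++++++++++++++++++++++++++++++++++++++++++++++++++=--======-----.
+++++++++++++++++++++++++++++++++++++++++++++++++++++++++-*+++++++++++++++++++*--=============
+++++++++++++++++++++++++++++++++++++++++++++++++++++++++=++++++++++++++++++*++----=-=========
+++++++++++++++++++++++++++++++++++++++++++++++++++++++++++++++++++++++++++++++-------========
+++++++++++++++++++++++++++++++++++++++++++++++++++++++++++++++++++++++++++++++-==----========
+++++++++++++++++++===:-:.---::--::--+:--=:--==::-=:-=+++++++++++++++++++++++++-=-----======--
++++++++++++++++++===.......::::::::::::::.........
[... 1433 characters left out ...]
..........=+++++++++-=--===========
++++++++++++++...........................  ...........................++++++++=------=========
+++++++++++++-===============-------:....  ....:-----------------:::::=+++++++=::-:::::===-===
=++++++++++++-==================.........  ........:===================+++++++=:::.:::::======
=++++++++++++==================     .....  .....    .===============+=++++++++-::::.:::::=====
==+++++++++++++++:++:-++++++++.     .....  .....     -+++++.:...++====++++++++-:::.:.:::::====
==+++++++++++++++:++:-++++++++      ....   .....     .+++++:.:..++====++++++++:::::::.:::::===
===++++++++++++++:++:-+++++++=      ....   .....      +++++....:++=====+++++++:::::::..:::::-:
```

```bash
python3 - <<'E'
from h import *
T=np.load("pics/w1_T.npy")
for uv in ((307,88),(413,104),(450,108)): print(plane("wrist",uv,.005,T))
E
```

```text
[0.38895435 0.28876026 0.005     ]
[0.48377501 0.395796   0.005     ]
[0.51562877 0.4347086  0.005     ]
```

The brush lies right where I'd descend, so I'll push the drawer front from between bar and front instead, with tips at about 43 mm height.

step_arm --increments '[[[26,-17,0],[0,0,0]],[[26,-16,0],[0,0,0]],[[0,0,-40],[0,0,0]],[[0,0,-40],[0,0,0]],[[0,0,-40],[0,0,0]],[[0,0,-30],[0,0,0]],[[0,0,-17],[0,0,0]],[[0,0,0],[0,0,0]]]'

```text
time: 29.92
eef_pos: [0.4668, 0.2695, 0.0063]
tcp_rot: [0.293, 0.956, -0.003, -0.004]
contact_force: [-0.1, 0.1, 0.1]
opening: -0.001
finger_force: 0.0
```

step_arm --increments '[[[6,-4,0],[0,0,0]],[[9,-6,0],[0,0,0]],[[12,-8,0],[0,0,0]],[[12,-8,0],[0,0,0]],[[12,-8,0],[0,0,0]],[[12,-7,0],[0,0,0]],[[12,-8,0],[0,0,0]],[[8,-5,0],[0,0,0]]]'

```text
time: 30.58
eef_pos: [0.556, 0.2179, 0.0124]
tcp_rot: [0.292, 0.957, 0.001, 0.001]
contact_force: [-1.6, 0.8, 1.3]
opening: 0.001
finger_force: 1.0
```

step_arm --increments '[[[3,-2,0],[0,0,0]],[[3,-2,0],[0,0,0]],[[0,0,0],[0,0,0]]]'

```text
time: 30.83
eef_pos: [0.5605, 0.2149, 0.0117]
tcp_rot: [0.291, 0.957, 0.0, 0.001]
contact_force: [-0.4, -0.6, 0.3]
opening: 0.0
finger_force: 0.0
```

step_arm --increments '[[[2,-1.3,0],[0,0,0]],[[2,-1.3,0],[0,0,0]],[[0,0,0],[0,0,0]]]'

```text
time: 31.08
eef_pos: [0.5632, 0.2127, 0.0114]
tcp_rot: [0.291, 0.957, 0.0, 0.0]
contact_force: [-1.3, 0.4, -0.7]
opening: 0.001
finger_force: 0.2
```

step_arm --increments '[[[2,-1.3,0],[0,0,0]],[[0,0,0],[0,0,0]],[[0,0,0],[0,0,0]]]'

```text
time: 31.33
eef_pos: [0.5652, 0.2113, 0.0113]
tcp_rot: [0.291, 0.957, 0.0, 0.0]
contact_force: [-0.6, 1.5, 0.4]
opening: 0.001
finger_force: 0.4
```

```bash
python3 - <<'E'
from h import *
for f in ("d6","now"):
    im=cv2.imread("pics/d6.png") if f=="d6" else shot("side","d13")[0]
    g=cv2.cvtColor(im,cv2.COLOR_BGR2GRAY)[222:262,385:440];print(f);print("\n".join("".join(" .:-=+*#%@"[min(9,x//26)] for x in r) for r in g[::1]))
E
```

```text
d6
-::::::::::::******##########**********################
*++-::::::::=*******#####*****************############*
##%*++-::::=##*******#*********************###########+
######+++++##********************************########**
#############**********************************#######*
############***************************+********#######
#######******************************************######
######********************************************#####
*###***********************************************####
**************####*********************************####
************######*********************************####
********##########************************+********####
++******##########*********************************####
-=++******########********************************#####
=--=++******#######*******************************#####
#*=--==++*****######******************************#####
###*+=--=++*******##*****************************######
####%*+=--=++************************************######
######%#*=--=++*********************************#######
########%#*=--=+++***************
[... 2686 characters left out ...]
***#**#%%%%%##%#%%%%%%%%%%%%
##*+=-.::*%%%%%%%%%%%%%+**#+=+**+#%%########%%%%%%%%%%%
####*+==+%%%%%%%%%%%%%++*#*=--=+*###########%%%%%%%%%%%
######*+##*%%%%%%%%%%#=***+*+=+*##############%%%%%%%%%
+*######*+=***%%%%%%#=***+*##*#################%%%%%%%%
==+*#####**++=*%%%%#==****###*****#****###########%%%%%
*+==+*###***#*=**%%*=*#*+*****************#########%%%%
##*+==+*#**###*++#*+***+********************########%%%
####*+==#######***++*************************#######%%%
######++*#####**###***++***********************######%#
**###*=*#####*=*#####*+=+************************######
-+***-**####*=-+*######**************************######
::-+-+*#####+++==+*######************************######
```

step_arm --increments '[[[2,-1.3,0],[0,0,0]],[[1,-0.7,0],[0,0,0]],[[0,0,0],[0,0,0]]]'

```text
time: 31.63
eef_pos: [0.5684, 0.2091, 0.0113]
tcp_rot: [0.291, 0.957, 0.0, 0.0]
contact_force: [-0.1, -0.3, 0.7]
opening: 0.002
finger_force: 0.4
```

```bash
python3 - <<'E'
from h import *
im=shot("side","d14")[0]
def crop(i):return cv2.cvtColor(i,cv2.COLOR_BGR2GRAY)[244:262,396:424]
now=crop(im).astype(np.float32)
for f in ("side0","d6","d13"):
    big=cv2.cvtColor(cv2.imread(f"pics/{f}.png"),cv2.COLOR_BGR2GRAY)[236:270,388:432]
    r=cv2.matchTemplate(big,now.astype(np.uint8),cv2.TM_CCOEFF_NORMED);print(f,cv2.minMaxLoc(r)[1],np.array(cv2.minMaxLoc(r)[3])-8)
a=np.array(proj("side",(.5615,.2685,.042)));print(np.array(proj("side",(.5615+.00838,.2685-.00545,.042)))-a,"px per 10mm in")
E
```

```text
side0 0.30329954624176025 [-8  8]
d6 0.7726054191589355 [ 3 -3]
d13 0.9167450070381165 [ 1 -1]
[-2.20541114  3.34470105] px per 10mm in
```

The drawer evidently started about 10 mm out: the pull hit the 110 mm stop after 99.5 mm. It is still sliding in, so I keep pushing until the stop.

step_arm --increments '[[[1,-0.7,0],[0,0,0]],[[1,-0.7,0],[0,0,0]],[[0,0,0],[0,0,0]]]'

```text
time: 31.93
eef_pos: [0.5694, 0.2084, 0.0113]
tcp_rot: [0.291, 0.957, 0.0, -0.001]
contact_force: [-3.5, 3.8, 0.9]
opening: 0.003
finger_force: 2.4
```

step_arm --increments '[[[1,-0.7,0],[0,0,0]],[[1,-0.7,0],[0,0,0]],[[0,0,0],[0,0,0]]]'

```text
time: 32.18
eef_pos: [0.5692, 0.2084, 0.0113]
tcp_rot: [0.292, 0.957, 0.0, -0.004]
contact_force: [-8.3, 6.6, 6.0]
opening: 0.008
finger_force: 5.6
```

step_arm --increments '[[[1,-0.7,0],[0,0,0]],[[1,-0.7,0],[0,0,0]],[[0,0,0],[0,0,0]]]'

```text
time: 32.43
eef_pos: [0.5691, 0.2084, 0.0113]
tcp_rot: [0.292, 0.956, 0.001, -0.007]
contact_force: [-14.1, 10.7, 8.7]
opening: -0.001
finger_force: 8.7
```

Firm stop, so the drawer is fully shut. Back off, rise, and go to the jug.

step_arm --increments '[[[-6,4,0],[0,0,0]],[[-6,4,0],[0,0,0]],[[0,0,20],[0,0,0]],[[0,0,40],[0,0,0]],[[0,0,40],[0,0,0]],[[0,0,40],[0,0,0]],[[-10,-31,0],[0,0,0]],[[-10,-31,0],[0,0,0]]]'

```text
time: 33.1
eef_pos: [0.5454, 0.1509, 0.1563]
tcp_rot: [0.29, 0.957, 0.001, 0.005]
contact_force: [-0.1, -1.1, -0.8]
opening: -0.0
finger_force: 0.0
```

step_arm --increments '[[[-10,-31,0],[0,0,0]],[[-10,-31,0],[0,0,0]],[[-10,-31,0],[0,0,0]],[[-10,-31,0],[0,0,0]],[[0,0,0],[0,0,0]],[[0,0,0],[0,0,0]],[[0,0,0],[0,0,0]]]' --fingers 1

```text
time: 33.68
eef_pos: [0.5026, 0.0267, 0.1517]
tcp_rot: [0.292, 0.957, 0.0, 0.001]
contact_force: [0.2, 0.9, 0.5]
opening: 0.974
finger_force: 0.0
```

step_arm --increments '[[[-4,-1,-20],[0,0,0.012]],[[0,0,-35],[0,0,0]],[[0,0,-35],[0,0,0]],[[0,0,-20],[0,0,0]],[[0,0,-8],[0,0,0]],[[0,0,0],[0,0,0]],[[0,0,0],[0,0,0]]]'

```text
time: 34.27
eef_pos: [0.4991, 0.0266, 0.0341]
tcp_rot: [0.285, 0.959, 0.0, 0.0]
contact_force: [-0.0, 0.5, 0.4]
opening: 0.999
finger_force: 0.0
```

step_arm --increments '[[[0,0,0],[0,0,0]],[[0,0,0],[0,0,0]],[[0,0,0],[0,0,0]],[[0,0,0],[0,0,0]],[[0,0,0],[0,0,0]],[[0,0,0],[0,0,0]]]' --fingers -1 --grip_force 25

```text
time: 34.77
eef_pos: [0.5001, 0.0257, 0.0358]
tcp_rot: [0.285, 0.958, 0.0, 0.002]
contact_force: [-0.6, -0.7, 6.3]
opening: 0.678
finger_force: 26.5
```

step_arm --increments '[[[0,0,10],[0,0,0]],[[0,0,25],[0,0,0]],[[0,0,35],[0,0,0]],[[0,0,30],[0,0,0]],[[-4,15,0],[0,0,0]],[[-8,30,0],[0,0,0]],[[-8,30,0],[0,0,0]],[[-8,30,0],[0,0,0]]]'

```text
time: 35.43
eef_pos: [0.4694, 0.1318, 0.1339]
tcp_rot: [0.286, 0.958, 0.0, 0.0]
contact_force: [0.4, -0.5, -1.9]
opening: 0.68
finger_force: 27.7
```

step_arm --increments '[[[-8,30,0],[0,0,0]],[[-8,30,0],[0,0,0]],[[-6,23,0],[0,0,0]],[[0,0,-20],[0,0,0]],[[0,0,0],[0,0,0]],[[0,0,0],[0,0,0]],[[0,0,0],[0,0,0]]]'

```text
time: 36.02
eef_pos: [0.4482, 0.2135, 0.1137]
tcp_rot: [0.286, 0.958, -0.0, -0.0]
contact_force: [0.3, 0.6, -2.2]
opening: 0.679
finger_force: 27.8
```

Down 90 mm to about 0.0245.

step_arm --increments '[[[1,0,-30],[0,0,0]],[[0,0,-30],[0,0,0]],[[0,0,-15],[0,0,0]],[[0,0,-8],[0,0,0]],[[0,0,-4],[0,0,0]],[[0,0,0],[0,0,0]],[[0,0,-2],[0,0,0]],[[0,0,0],[0,0,0]]]'

```text
time: 36.68
eef_pos: [0.4505, 0.2142, 0.0258]
tcp_rot: [0.286, 0.958, 0.001, 0.001]
contact_force: [-0.5, -0.7, -3.0]
opening: 0.68
finger_force: 27.8
```

step_arm --increments '[[[0,0,-2],[0,0,0]],[[0,0,0],[0,0,0]],[[0,0,0],[0,0,0]]]'

```text
time: 36.93
eef_pos: [0.4505, 0.2144, 0.0238]
tcp_rot: [0.285, 0.958, 0.001, 0.001]
contact_force: [-0.5, 0.8, 2.6]
opening: 0.679
finger_force: 28.2
```

step_arm --increments '[[[0,0,0],[0,0,0]],[[0,0,0],[0,0,0]],[[0,0,0],[0,0,0]],[[0,0,0],[0,0,0]],[[0,0,0],[0,0,0]]]' --fingers 1

```text
time: 37.35
eef_pos: [0.449, 0.214, 0.0223]
tcp_rot: [0.285, 0.958, -0.0, -0.0]
contact_force: [-0.4, -0.2, 0.7]
opening: 0.998
finger_force: 0.0
```

step_arm --increments '[[[0,0,20],[0,0,0]],[[0,0,40],[0,0,0]],[[0,0,40],[0,0,0]],[[0,0,30],[0,0,0]],[[17,-30,0],[0,0,0]],[[17,-31,0],[0,0,0]],[[17,-31,0],[0,0,0]],[[17,-31,0],[0,0,0]]]'

```text
time: 38.02
eef_pos: [0.5177, 0.0899, 0.1528]
tcp_rot: [0.285, 0.959, 0.0, 0.0]
contact_force: [0.5, 0.7, 0.2]
opening: 0.997
finger_force: 0.0
```

step_arm --increments '[[[18,-31,0],[0,0,0]],[[18,-31,0],[0,0,0]],[[18,-31,0],[0,0,0]],[[17,-34,0],[0,0,0]],[[0,0,0],[0,0,0]],[[0,0,0],[0,0,0]]]'

```text
time: 38.52
eef_pos: [0.5885, -0.0377, 0.152]
tcp_rot: [0.287, 0.958, 0.0, -0.0]
contact_force: [0.1, -0.3, -0.9]
opening: 1.0
finger_force: 0.0
```

step_arm --increments '[[[0,2,-20],[0,0,0]],[[0,0,-35],[0,0,0]],[[0,0,-35],[0,0,0]],[[0,0,-20],[0,0,0]],[[0,0,-10],[0,0,0]],[[0,0,0],[0,0,0]],[[0,0,0],[0,0,0]]]'

```text
time: 39.1
eef_pos: [0.5883, -0.0332, 0.0329]
tcp_rot: [0.285, 0.959, 0.0, 0.0]
contact_force: [-0.5, 0.5, 0.6]
opening: 1.0
finger_force: 0.0
```

step_arm --increments '[[[0,0,0],[0,0,0]],[[0,0,0],[0,0,0]],[[0,0,0],[0,0,0]],[[0,0,0],[0,0,0]],[[0,0,0],[0,0,0]],[[0,0,0],[0,0,0]]]' --fingers -1 --grip_force 25

```text
time: 39.6
eef_pos: [0.5902, -0.0348, 0.0353]
tcp_rot: [0.285, 0.958, -0.0, 0.002]
contact_force: [-1.7, -1.8, 6.2]
opening: 0.752
finger_force: 27.5
```

step_arm --increments '[[[0,0,15],[0,0,0]],[[0,0,30],[0,0,0]],[[0,0,35],[0,0,0]],[[0,0,35],[0,0,0]],[[0,0,15],[0,0,0]],[[-4,20,0],[0,0,0]],[[-7,34,0],[0,0,0]],[[-7,34,0],[0,0,0]]]'

```text
time: 40.27
eef_pos: [0.5703, 0.0543, 0.1633]
tcp_rot: [0.287, 0.958, 0.001, 0.001]
contact_force: [-0.0, 0.4, -1.5]
opening: 0.748
finger_force: 28.6
```

step_arm --increments '[[[-7,34,0],[0,0,0]],[[-7,34,0],[0,0,0]],[[-7,34,0],[0,0,0]],[[-7,34,0],[0,0,0]],[[-7,34,0],[0,0,0]],[[-7,34,0],[0,0,0]],[[-7,34,0],[0,0,0]],[[-4,18,0],[0,0,0]]]'

```text
time: 40.93
eef_pos: [0.5156, 0.3135, 0.1626]
tcp_rot: [0.284, 0.959, 0.001, -0.0]
contact_force: [-0.0, -0.0, -1.6]
opening: 0.751
finger_force: 28.6
```

step_arm --increments '[[[0,0,-10],[0,0,0]],[[0,0,0],[0,0,0]],[[0,0,0],[0,0,0]],[[0,0,0],[0,0,0]]]'

```text
time: 41.27
eef_pos: [0.5173, 0.3089, 0.1521]
tcp_rot: [0.286, 0.958, -0.0, -0.0]
contact_force: [-0.3, -0.5, -2.1]
opening: 0.75
finger_force: 28.6
```

Target (0.5195, 0.3093, 0.023): down 128.

step_arm --increments '[[[1,0,-35],[0,0,0]],[[0,0,-35],[0,0,0]],[[0,0,-30],[0,0,0]],[[0,0,-15],[0,0,0]],[[0,0,-7],[0,0,0]],[[0,0,-3],[0,0,0]],[[0,0,0],[0,0,0]],[[0,0,0],[0,0,0]]]'

```text
time: 41.93
eef_pos: [0.5199, 0.3102, 0.0293]
tcp_rot: [0.286, 0.958, 0.001, 0.001]
contact_force: [0.4, 0.1, -1.9]
opening: 0.744
finger_force: 28.6
```

step_arm --increments '[[[0,0,-2],[0,0,0]],[[0,0,-1.5],[0,0,0]],[[0,0,0],[0,0,0]],[[0,0,0],[0,0,0]]]'

```text
time: 42.27
eef_pos: [0.5184, 0.3101, 0.0244]
tcp_rot: [0.285, 0.958, 0.0, 0.0]
contact_force: [-0.2, -0.9, -2.5]
opening: 0.749
finger_force: 28.6
```

step_arm --increments '[[[0,0,-1.8],[0,0,0]],[[0,0,0],[0,0,0]],[[0,0,0],[0,0,0]]]'

```text
time: 42.52
eef_pos: [0.5189, 0.3101, 0.0234]
tcp_rot: [0.285, 0.958, 0.0, 0.001]
contact_force: [-1.6, -2.4, 4.8]
opening: 0.749
finger_force: 29.3
```

step_arm --increments '[[[0,0,0],[0,0,0]],[[0,0,0],[0,0,0]],[[0,0,0],[0,0,0]],[[0,0,0],[0,0,0]],[[0,0,0],[0,0,0]]]' --fingers 1

```text
time: 42.93
eef_pos: [0.5181, 0.31, 0.0218]
tcp_rot: [0.285, 0.958, -0.0, -0.0]
contact_force: [-0.8, 1.0, 0.7]
opening: 1.001
finger_force: 0.0
```

step_arm --increments '[[[0,0,20],[0,0,0]],[[0,0,40],[0,0,0]],[[0,0,40],[0,0,0]],[[0,0,40],[0,0,0]],[[0,0,40],[0,0,0]],[[-20,30,20],[0,0,0]],[[-20,35,0],[0,0,0]],[[0,0,0],[0,0,0]]]'

```text
time: 43.6
eef_pos: [0.4762, 0.38, 0.2252]
tcp_rot: [0.283, 0.959, 0.003, 0.001]
contact_force: [0.4, -1.0, -0.6]
opening: 1.003
finger_force: 0.0
```

```bash
python3 - <<'E'
from h import *
sc=shot("scene","s20")[0];sd=shot("side","d20")[0]
cv2.imwrite("pics/c20.png",np.vstack([np.hstack([cv2.imread("pics/scene0.png")[190:370,160:500],sc[190:370,160:500]]),np.hstack([cv2.imread("pics/side0.png")[150:330,160:500],sd[150:330,160:500]])]))
for n,a,f,rois in (("scene","scene0","s20",{"cup":(275,345,178,236),"jug":(272,350,258,310),"jar":(283,342,352,400),"box":(200,262,205,312)}),("side","side0","d20",{"cup":(205,260,412,456),"jug":(182,230,362,402),"jar":(168,210,308,344)})):
    A=cv2.imread(f"pics/{a}.png",0);B=cv2.imread(f"pics/{f}.png",0)
    for k,(r0,r1,c0,c1) in rois.items():
        r=cv2.matchTemplate(B[r0-15:r1+15,c0-15:c1+15],A[r0:r1,c0:c1],cv2.TM_CCOEFF_NORMED);m=cv2.minMaxLoc(r);print(n,k,round(m[1],3),np.array(m[3])-15)
E
```

```text
scene cup 0.904 [-1  0]
scene jug 0.76 [0 0]
scene jar 0.999 [0 0]
scene box 0.798 [0 0]
side cup 0.773 [0 0]
side jug 0.811 [0 0]
side jar 1.0 [0 0]
```

View pics/c20.png

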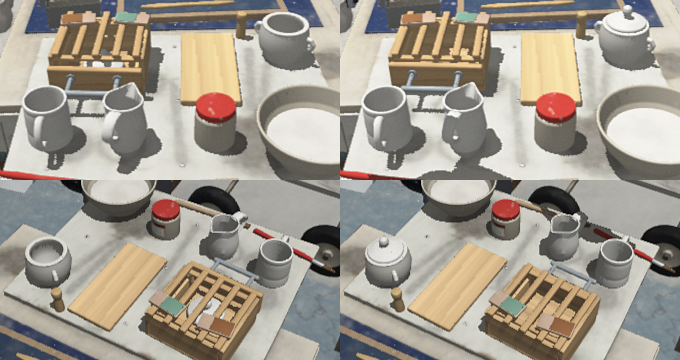

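The before/after view shows the cup, jug and jar within a pixel of their starting places. The lid is on the pot, the drawer is shut, the board is free and the arm is clear. Handing in.

step_arm --increments '[[[0,0,0],[0,0,0]],[[0,0,0],[0,0,0]],[[0,0,0],[0,0,0]],[[0,0,0],[0,0,0]]]'

```text
time: 44.03
eef_pos: [0.4786, 0.3741, 0.2214]
tcp_rot: [0.286, 0.958, -0.0, -0.0]
contact_force: [0.3, 0.7, -0.8]
opening: 1.0
finger_force: 0.0
```

```bash
python3 -c "
from plant import sign_off
print(sign_off())"
```

```text
the job is handed in; nothing more can be done
None
```

I handed the job in at about 44 s: the lid is seated level on the pot, the drawer is pushed to its stop, the cup and jug are back where they stood, the board is free and the glaze jar is unmoved (all checked in the camera views; the sign-off returned no verdict).

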